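# Put the stacked battery packs on charge

### The arm

A 6-joint arm with a two-finger parallel gripper is mounted at the origin on the work surface. World frame = base frame: x ahead of the robot, y to its left, z up, the work surface at z = 0. Lengths are in m, angles in rad, forces in N, time in s.
With the tool pointing down it reaches from about 0.35 to 0.975 m from the base axis. Payload 4.9 kg.
Tool frame: the origin (TCP) lies midway between the tips of the shut fingers; the grasp point (between the pads) lies 19 mm behind it; z points along the fingers, y is the direction in which the jaws open and shut (so a half turn about z gives the same grasp; the last joint's range is limited). The gripper opens to 85 mm and grips with 20 to 120 N. Pads are 22 mm wide; open, the fingers measure 114 mm over their backs; the gripper's body (76 mm by 85 mm) begins 54 mm behind the grasp point. The pads swing forward as they close: fully open they stand 13 mm farther back than shut.
Start: joints at [1.128, 0.053, 1.613, -0, 1.476, -0.119], TCP at [0.199, 0.593, 0.231] pointing down, gripper open.
Joint ranges: [-3.01, 3.01], [-1.01, 2.22], [0.06, 2.58], [-1.02, 4.17], [0.09, 2.62], [-3.14, 3.14]. Speed limits (rad/s): [2.57, 2.57, 3.14, 3.14, 3.14, 3.14].

### API

Orientations are given as a rotation vector (axis times angle).
In Python, from rig import r, eyes gives the robot as it stands. The module is installed in compiled form; this text tells all that it offers.
- The arm moves only by the tool play_rows, never from a script. Its argument "moves" is a list of rows, each a list of 4 numbers: the shift along the tool's x, y, z in mm, then the turn about the tool's z in rad. A call has 1 to 5 rows; each row shifts and turns the pose as measured when the row begins, along the tool's axes as they then stand; what a row does not reach is not made up. A row lasts 1/10 s, in which the tool goes at most 50 mm and 8.59 degrees, less where a joint would pass 70% of its speed; a pose out of reach is approached as far as the arm can. A call with a gripper value outside its range is refused whole. "grip" is the opening, from -1 (shut) to 1 (fully open), set as the call begins (left out, the last holds). The fingers move at their own pace and stop on an object; "force" is the grip in N (left out, the last holds). Time passes only in rows, so rows that do not move let the fingers close. It gives the time, the measured TCP pose, the force and the opening at its end, in the units of the state.
- r.read_state(): the state, without advancing time (a new reading comes with each control period).
- eyes.snapshot(name): name is "side" or "top" or "wrist"; returns a dict with "pixels" (384x512x3 uint8, blue, green, red), "z_map" (384x512 float32, m along the optical axis (not along the pixel's ray), 0 where there is no reading), "fx", "fy", "cx", "cy" (pixels), "position" and "attitude" of the camera in the world. Camera axes: x right, y down, z forward; pixel columns grow to the right and rows downward; lengths in m; the calibration is good to about 2 mm. A picture is of the moment at which its call begins.
- r.job_done(): hands the job in, once; it reports no verdict.
The state is a dict: "t": time; "joint_positions": joint angles; "qd": joint speeds; "tau": joint torques, N m; "eef_pos": TCP position; "orientation": TCP orientation; "force": force on the tool from outside, world axes, zero at the start; "torque": the same for the moment, N m; "finger_gap": finger opening in m.
Only numpy, scipy, OpenCV 4.12 (cv2) and the standard library are available. Lean on these libraries where they do the work, as an engineer would, in place of code of your own. Each camera call takes 0.05 s, during which the arm holds its last target.

### The job

The four cordless-tool battery packs have been left in one stack on the bench. Take the stack apart and put each pack on charge in the cradle of its own size and shape (large, medium, small and round), standing upright and flat on the floor of the pocket, and let go. Set the packs down gently without dropping or toppling any, and leave the tub of screws and the spanner where they are.

Things in the scene. Friction and masses are not known exactly. Their poses are not given: they have to be found in the camera images.
- large_pack: The large battery pack: a black block with flat sides and a grey plate on top, 118 x 68 x 62 mm (long side x, wide side y, height z), about 0.6 kg, loose; at the start the lowest of the stack. Origin: centre of its underside; z up. Looks the same turned by half a turn.
- medium_pack: The medium battery pack: a black block with flat sides and a grey plate on top, 92 x 56 x 54 mm (x, y, z), about 0.38 kg, loose; at the start second from below. Origin: centre of its underside; z up. Looks the same turned by half a turn.
- small_pack: The small battery pack: a black block with flat sides and a grey plate on top, 68 x 44 x 50 mm (x, y, z), about 0.22 kg, loose; at the start third from below. Origin: centre of its underside; z up. Looks the same turned by half a turn.
- round_pack: The round battery pack: an upright black cylinder 34 mm in diameter and 60 mm high with a grey top, about 0.12 kg, loose; at the start on top of the stack. Origin: centre of its underside; z is its axis, up.
- large_cradle: The large charging cradle: a low grey block with a black pocket floor, 148 x 98 mm (x, y), 16 mm high, fixed, with a rectangular pocket 134 x 84 mm (x, y) in the middle of its top, 10 mm deep (floor 6 mm above the bench). Takes the large pack with 8 mm to spare on every side, either way round. Origin: centre of its underside, below the middle of the pocket; x along its long side, z up.
- medium_cradle: The medium charging cradle: a low grey block with a black pocket floor, 122 x 86 mm (x, y), 16 mm high, fixed, with a rectangular pocket 108 x 72 mm (x, y) in the middle of its top, 10 mm deep (floor 6 mm above the bench). Takes the medium pack with 8 mm to spare on every side, either way round. Origin: centre of its underside, below the middle of the pocket; x along its long side, z up.
- small_cradle: The small charging cradle: a low grey block with a black pocket floor, 98 x 74 mm (x, y), 16 mm high, fixed, with a rectangular pocket 84 x 60 mm (x, y) in the middle of its top, 10 mm deep (floor 6 mm above the bench). Takes the small pack with 8 mm to spare on every side, either way round. Origin: centre of its underside, below the middle of the pocket; x along its long side, z up.
- round_cradle: The round charging cradle: a low grey block (pocket floor black) 70 x 70 mm, 16 mm high, fixed to the bench, with one round pocket 50 mm in diameter in the middle of its top, 10 mm deep (pocket floor 6 mm above the bench). Takes the round pack with 8 mm to spare all round. Origin: centre of its underside, under the middle of the pocket; z up.
- screw_tub: Bystander, leave alone: an open white plastic tub of screws, 110 x 80 mm, 35 mm high, loose on the bench, to the left of the work. Origin: centre of its underside.
- spanner: Bystander, leave alone: a steel spanner 170 mm long lying loose on the bench, to the right of the work. Origin: about its middle, underside; its x lies along it.
Things that resemble listed ones, but are neither listed nor needed, are in the scene too. Leave any pink or turquoise look-alike of the medium_pack alone.

How it is judged:
By the outcome, as a careful person would: the job done as asked, in the order asked, and still so for the second after the job is handed in, with the robot touching nothing.
It also fails if it takes over 99 s, if anything falls off the work surface, if the arm or the gripper's body presses on something with over 40 N, if the wrist force passes 120 N, or if a joint passes its speed limit or range.

## Working session

There is one attempt and no reset: what is moved stays moved. The work goes in short steps, Python scripts to look and compute and a tool call to move; the robot and the scene stay as the last step left them, time stands still between calls to the robot, and variables do not carry over. Pictures are saved under pics/ and viewed, and the job is handed in when it is done.

Besides the shell and the picture viewer there is one more tool, called after "Request:" as name(argument=value, ...) on one line, values as JSON. play_rows: Moves the arm, as the interface text tells. Its arguments: {"type":"object","properties":{"moves":{"type":"array"},"grip":{"type":"number"},"force":{"type":"number"}},"required":["moves"]}

```bash
mkdir -p pics
cat > h.py <<'E'
import numpy as np, cv2
from scipy.spatial.transform import Rotation as R
from rig import r, eyes
def snap(n,f):
    s=eyes.snapshot(n); cv2.imwrite('pics/'+f+'.png',s['pixels']); np.save('pics/'+f+'.npy',s,allow_pickle=True); return s
def load(f): return np.load('pics/'+f+'.npy',allow_pickle=True).item()
def att(s):
    a=np.array(s['attitude'],float)
    return a if a.shape==(3,3) else (R.from_rotvec(a).as_matrix() if a.size==3 else None)
def cloud(s):
    z=s['z_map']; v,u=np.mgrid[0:z.shape[0],0:z.shape[1]]
    p=np.stack([(u-s['cx'])/s['fx']*z,(v-s['cy'])/s['fy']*z,z],-1)
    w=p@att(s).T+np.array(s['position']); w[z==0]=np.nan; return w
E
python3 - <<'E'
from h import *
print(r.read_state())
for n in('top','side','wrist'):
    s=snap(n,n+'0'); print(n,s['fx'],s['fy'],s['cx'],s['cy'],s['position'],s['attitude'])
E
```

```text
{'t': 0.0, 'joint_positions': array([ 1.12798080e+00,  5.33419606e-02,  1.61429716e+00,  7.37158795e-06,
        1.47597787e+00, -1.18985782e-01]), 'qd': array([ 0.00157086,  0.00011486,  0.00053634,  0.00159852, -0.00261285,
        0.00067581]), 'tau': array([-2.11911254e-03, -3.93704474e+01, -3.70159328e+01, -3.19015207e-04,
        7.24654034e-03,  1.00346713e-05]), 'eef_pos': array([0.1985973 , 0.59195617, 0.23007035]), 'orientation': array([-5.06360142e-01, -3.09993943e+00,  3.05144292e-03]), 'force': array([ 0.33915408, -0.32753718, -0.17940942]), 'torque': array([-0.04106945, -0.01771724,  0.01084719]), 'finger_gap': 0.08532318169642822}
top 463.7096718883779 463.7096718883779 255.82905004071674 186.63321810390957 [0.52664829 0.01893087 1.40650864] [-2.18660239  2.19350652 -0.11957839]
side 433.1921308540929 433.1921308540929 257.94833561349606 191.90286824703793 [ 0.21244508 -0.67075747  0.97146752] [-2.31524848  0.657826   -0.24577288]
wrist 289.3144568416406 289.3144568416406 258.2618449180082 190.24122456719113 [0.13092009 0.61424274 0.37311095] [2.35430933 1.69453274 0.23954954]
```

View pics/top0.png

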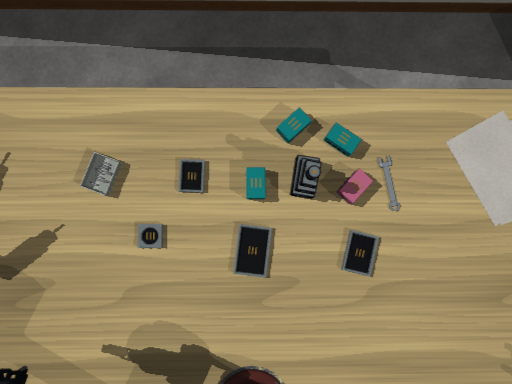

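View pics/side0.png

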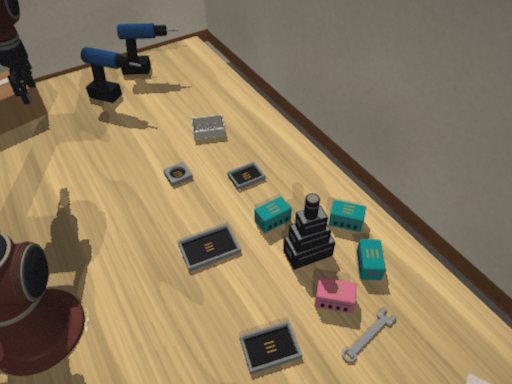

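View pics/wrist0.png

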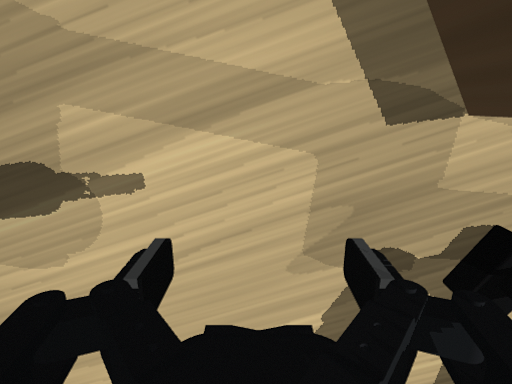

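Run:
```python
from h import *
s=load('top0'); im=s['pixels']
cv2.imwrite('pics/c1.png',cv2.resize(im[95:220,235:410],None,fx=4.5,fy=4.5,interpolation=cv2.INTER_CUBIC))
w=cloud(s)
Z=w[...,2]
print(np.round(np.nanpercentile(Z[100:300,120:400],[5,50]),4))
def rect(m,name):
    n,l,st,c=cv2.connectedComponentsWithStats(m.astype(np.uint8))
    for i in range(1,n):
        if st[i,4]<25: continue
        p=w[l==i]; (cx,cy),(a,b),an=cv2.minAreaRect((p[:,:2]*1000).astype(np.float32))
        print(name,st[i].tolist(),'px',np.round(c[i]),'xy %.1f %.1f size %.0f %.0f ang %.1f z %.1f mean %.1f %.1f'%(cx,cy,a,b,an,np.median(p[:,2])*1000,*(p[:,:2].mean(0)*1000)))
H=np.zeros_like(Z,bool);H[95:300,75:410]=1
for lo,hi in((.22,.235),(.16,.175),(.11,.125),(.055,.07),(.045,.0545),(.0125,.022)):
    rect(H&(Z>lo)&(Z<hi),'z%d-%d'%(lo*1000,hi*1000))
```

```text
[-0.0037  0.0017]
z220-235 [307, 165, 14, 13, 136] px [313. 171.] xy 666.1 -158.7 size 31 33 ang 44.4 z 227.3 mean 665.9 -158.7
z160-175 [301, 160, 20, 27, 239] px [309. 173.] xy 668.8 -160.0 size 44 68 ang 77.9 z 166.9 mean 667.0 -156.8
z110-125 [296, 158, 25, 35, 202] px [304. 178.] xy 668.3 -159.6 size 57 93 ang 79.9 z 117.1 mean 658.9 -148.7
z55-70 [277, 108, 34, 32, 316] px [293. 124.] xy 828.8 -127.9 size 56 92 ang 42.8 z 57.1 mean 826.6 -126.2
z55-70 [326, 122, 35, 31, 312] px [343. 138.] xy 785.6 -274.3 size 91 55 ang 56.1 z 57.2 mean 785.9 -273.0
z55-70 [291, 155, 29, 42, 250] px [301. 176.] xy 672.6 -159.0 size 69 118 ang 80.9 z 62.9 mean 670.8 -146.2
z55-70 [246, 167, 19, 31, 333] px [255. 181.] xy 654.3 -12.4 size 53 89 ang 89.7 z 57.1 mean 656.5 -13.4
z55-70 [339, 170, 32, 32, 318] px [355. 185.] xy 644.1 -307.5 size 55 90 ang 47.9 z 57.1 mean 644.7 -307.3
z45-54 [292, 109, 19, 18, 111] px [300. 117.] xy 847.8 -149.3 size 52 54 ang 3.2 z 53.3 mean 847.4 -146.5
z45-54 [277, 123, 9, 11, 34] px [282. 128.] xy 817.6 -92.4 size 26 24 ang 43.2 z 52.9 mean 816.2 -92.1
z45-54 [3
[... 752 characters left out ...]
x [361. 190.] xy 631.8 -324.9 size 15 36 ang 43.8 z 53.2 mean 629.9 -324.7
z45-54 [246, 191, 7, 8, 26] px [249. 194.] xy 617.4 5.6 size 16 20 ang 78.6 z 52.4 mean 618.3 5.1
z12-22 [178, 159, 26, 33, 240] px [189. 175.] xy 679.8 180.0 size 75 97 ang 89.3 z 16.7 mean 679.6 183.6
z12-22 [137, 224, 25, 24, 324] px [149. 236.] xy 499.3 301.5 size 71 68 ang 89.7 z 16.7 mean 499.4 301.4
z12-22 [233, 224, 39, 54, 342] px [252. 250.] xy 454.7 -3.1 size 98 148 ang 82.7 z 16.9 mean 454.9 -2.8
z12-22 [341, 230, 38, 44, 258] px [358. 250.] xy 445.5 -326.1 size 88 122 ang 75.9 z 17.0 mean 454.3 -320.5
z12-22 [360, 266, 12, 10, 45] px [367. 272.] xy 387.7 -345.3 size 22 39 ang 29.0 z 17.2 mean 388.4 -345.7
```

View pics/c1.png

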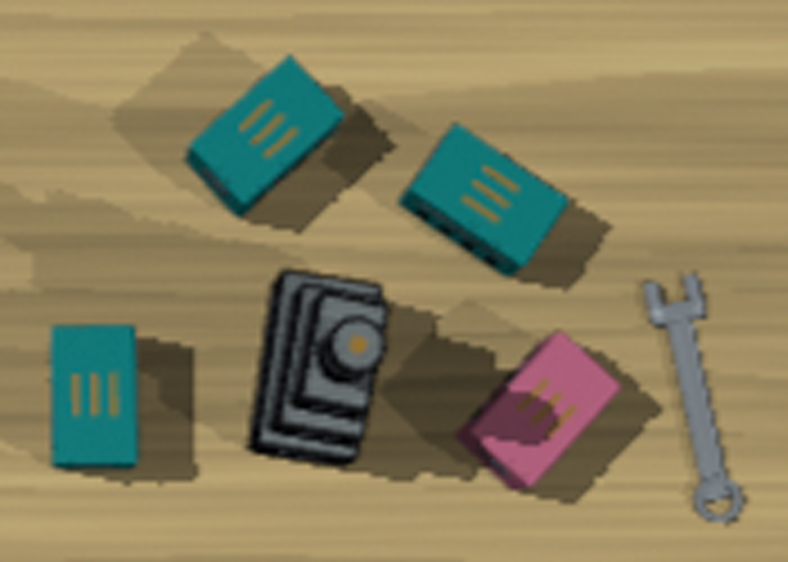

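```bash
cat >> h.py <<'E'
def go(x,y,z,deg=None,n=None):
    """deg: wanted direction of tool y (mod 180)"""
    st=r.read_state(); M=R.from_rotvec(st['orientation']).as_matrix(); p=st['eef_pos']
    cur=np.degrees(np.arctan2(M[1,1],M[0,1])); d=0.
    if deg is not None: d=(deg-cur+90)%180-90
    turn=-np.radians(d)  # tool z down
    M2=R.from_euler('z',d,degrees=True).as_matrix()@M
    D=np.array([x,y,z])-p
    print('t %.2f p %s yaw %.1f tilt %s gap %.1f F %s'%(st['t'],np.round(p*1000,1),cur,np.round(M[:2,2],3),st['finger_gap']*1000,np.round(st['force'],1)))
    print('turn %.3f (tool, rad)  shift now-axes %s  after-turn axes %s  rows>= %.1f'%(turn,np.round(M.T@D*1000,1),np.round(M2.T@D*1000,1),np.linalg.norm(D)/.05))
E
python3 - <<'E'
from h import *
s=load('side0'); w=cloud(s); Z=w[...,2]
for lo,hi in((.22,.235),(.16,.175),(.11,.125),(.058,.07),(.0125,.022)):
    m=((Z>lo)&(Z<hi)); m[:120]=0;m[:,:150]=0
    n,l,st,c=cv2.connectedComponentsWithStats(m.astype(np.uint8))
    for i in range(1,n):
        if st[i,4]<60: continue
        p=w[l==i]; q=cv2.minAreaRect((p[:,:2]*1000).astype(np.float32)); print(lo,np.round(c[i]),np.round(q[0],1),np.round(q[1]),round(q[2],1),np.round(np.median(p[:,2])*1000,1))
go(.666,-.159,.30,79)
E
```

```text
0.22 [312. 199.] [ 664.9 -158.9] [35. 32.] 37.6 226.6
0.16 [311. 217.] [ 666.7 -159.9] [46. 68.] 78.3 166.9
0.11 [306. 233.] [ 666.4 -159.8] [56. 93.] 79.1 116.7
0.058 [306. 246.] [ 669.9 -160.4] [ 69. 121.] 79.0 62.8
0.0125 [209. 134.] [667.3 413.1] [ 14. 108.] 70.3 16.9
0.0125 [177. 172.] [497.  301.4] [77. 71.] 89.6 16.7
0.0125 [245. 174.] [676.4 179.9] [ 80. 100.] 88.4 16.1
0.0125 [271. 224.] [640.3 -34. ] [ 46. 103.] 60.9 16.9
0.0125 [345. 225.] [ 806.9 -144.1] [ 5. 90.] 42.1 16.7
0.0125 [208. 245.] [453.   -2.5] [102. 149.] 83.0 16.1
0.0125 [306. 258.] [ 653.4 -181.2] [ 57. 131.] 52.6 17.5
0.0125 [270. 345.] [ 444.2 -325.4] [ 88. 123.] 76.2 16.4
t 0.15 p [198.6 592.1 230.4] yaw 71.4 tilt [-0.001 -0.001] gap 85.6 F [-0.2 -0.4 -0.2]
turn -0.132 (tool, rad)  shift now-axes [-682.  -563.5  -68.9]  after-turn axes [-602.1 -648.2  -68.7]  rows>= 17.7
```

Candidates in the top picture: the black/grey stack at (308,175), which is mine by its black blocks and grey tops in stepped sizes. The look-alikes to leave are turquoise at (295,125), (343,139) and (256,183), and pink at (356,187). The close crop and both cameras' depth confirm four stacked levels (63/117/167/227 mm) with the right sizes.

Request:
play_rows(moves=[[0,0,-40,-0.132],[-33,-35,-6,0],[-33,-35,-6,0],[-33,-35,-6,0],[-33,-35,-6,0]], grip=1, force=40)

```text
t: 0.65
eef_pos: [0.3018, 0.4279, 0.2925]
orientation: [-0.275, -3.126, 0.012]
force: [1.4, 0.3, -0.9]
finger_gap: 0.0852
```

Request:
play_rows(moves=[[-33,-35,0,0],[-33,-35,0,0],[-33,-35,0,0],[-33,-35,0,0],[-33,-35,0,0]])

```text
t: 1.15
eef_pos: [0.4368, 0.2182, 0.2942]
orientation: [-0.272, -3.129, 0.009]
force: [1.2, 1.0, 0.3]
finger_gap: 0.0851
```

```bash
python3 -c "
from h import *
go(.6655,-.1588,.30,79)"
```

```text
t 1.15 p [436.8 218.2 294.2] yaw 80.1 tilt [-0.001 -0.006] gap 85.1 F [1.2 1.  0.3]
turn 0.018 (tool, rad)  shift now-axes [-290.3 -331.9   -3.9]  after-turn axes [-296.4 -326.5   -3.9]  rows>= 8.8
```

Request:
play_rows(moves=[[-33,-36,0,0.01],[-33,-36,0,0],[-33,-36,0,0],[-33,-36,0,0],[-33,-36,0,0]])

```text
t: 1.65
eef_pos: [0.5673, 0.0048, 0.2943]
orientation: [-0.29, -3.128, 0.007]
force: [1.1, 0.6, -0.2]
finger_gap: 0.0855
```

Request:
play_rows(moves=[[-33,-36,0,0],[-33,-36,0,0],[-33,-36,0,0],[-10,-15,0,0],[0,0,0,0]])

```text
t: 2.15
eef_pos: [0.6533, -0.1457, 0.291]
orientation: [-0.301, -3.123, 0.006]
force: [0.9, -0.6, -0.2]
finger_gap: 0.0859
```

```bash
python3 -c "
from h import *
go(.6655,-.1588,.26,79)"
```

```text
t 2.15 p [ 653.3 -145.7  291. ] yaw 79.0 tilt [-0.005 -0.003] gap 85.9 F [ 0.9 -0.6 -0.2]
turn -0.000 (tool, rad)  shift now-axes [-14.6 -10.3  31. ]  after-turn axes [-14.6 -10.4  31. ]  rows>= 0.7
```

Request:
play_rows(moves=[[-14,-10,10,0],[-1,0,20,0],[0,0,0,0]])

```text
t: 2.45
eef_pos: [0.6652, -0.1558, 0.2602]
orientation: [-0.299, -3.122, 0.003]
force: [-0.4, 1.5, 0.4]
finger_gap: 0.0857
```

```bash
python3 -c "
from h import *
go(.6655,-.1588,.184,79)
s=snap('wrist','w1'); w=cloud(s);Z=w[...,2]
m=(Z>.222)&(Z<.24)
n,l,st,c=cv2.connectedComponentsWithStats(m.astype(np.uint8))
for i in range(1,n):
    if st[i,4]<60: continue
    p=w[l==i]; print(np.round(c[i]),st[i],cv2.minAreaRect((p[:,:2]*1000).astype(np.float32)))
"
```

```text
t 2.45 p [ 665.2 -155.8  260.2] yaw 79.1 tilt [-0.006 -0.001] gap 85.7 F [-0.4  1.5  0.4]
turn 0.001 (tool, rad)  shift now-axes [-1.3 -2.7 76.2]  after-turn axes [-1.3 -2.7 76.2]  rows>= 1.5
[253. 219.] [ 228  196   50   48 1911] ((665.3587646484375, -160.51040649414062), (32.57863998413086, 32.94171142578125), 79.97384643554688)
```

View pics/w1.png

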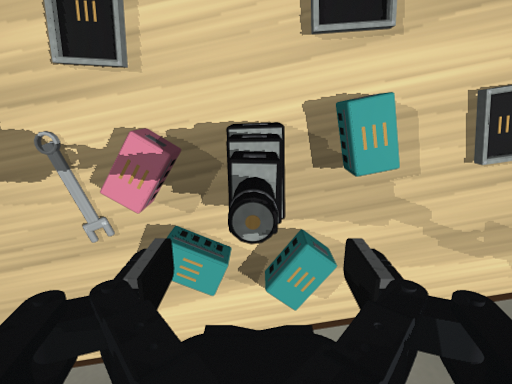

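The round pack's top (253,219) sits between the fingers (150 and 370), and the wrist depth gives (665,-160), which agrees. Descending.

Request:
play_rows(moves=[[-1,-4,10,0],[0,0,25,0],[0,0,25,0],[0,0,12,0],[0,0,0,0]])

```text
t: 3.0
eef_pos: [0.6672, -0.1574, 0.1943]
orientation: [0.291, 3.122, -0.007]
force: [-0.3, -0.3, 0.0]
finger_gap: 0.0853
```

```bash
python3 -c "
from h import *
go(.6653,-.1596,.186,79)"
```

```text
t 3.00 p [ 667.2 -157.4  194.3] yaw 79.4 tilt [ 0.006 -0.005] gap 85.3 F [-0.3 -0.3  0. ]
turn 0.006 (tool, rad)  shift now-axes [ 1.6 -2.5  8.3]  after-turn axes [ 1.5 -2.5  8.3]  rows>= 0.2
```

Request:
play_rows(moves=[[1,-3,8,0],[0,0,0,0]])

```text
t: 3.2
eef_pos: [0.6663, -0.1602, 0.1877]
orientation: [0.29, 3.12, -0.008]
force: [-0.5, 0.2, 0.0]
finger_gap: 0.0854
```

Request:
play_rows(moves=[[0,0,0,0],[0,0,0,0],[0,0,0,0],[0,0,0,0],[0,0,0,0]], grip=-1, force=30)

```text
t: 3.7
eef_pos: [0.668, -0.1609, 0.1919]
orientation: [0.289, 3.114, -0.01]
force: [0.6, -0.4, -0.0]
finger_gap: 0.0333
```

Request:
play_rows(moves=[[0,0,0,0],[0,0,0,0],[0,0,0,0],[0,0,0,0],[0,0,0,0]])

```text
t: 4.2
eef_pos: [0.6678, -0.1609, 0.1914]
orientation: [0.289, 3.114, -0.01]
force: [-0.1, 0.4, -0.1]
finger_gap: 0.0334
```

Gripped at 33 mm (34 mm expected). Lifting.

Request:
play_rows(moves=[[0,0,-15,0],[0,0,-25,0],[0,0,-25,0],[0,0,0,0]])

```text
t: 4.6
eef_pos: [0.6664, -0.1602, 0.2597]
orientation: [0.29, 3.116, -0.009]
force: [0.5, -0.6, 0.0]
finger_gap: 0.033
```

```bash
python3 -c "
from h import *
go(.498,.3014,.2,None)
s=snap('side','s2');cv2.imwrite('pics/s2c.png',cv2.resize(s['pixels'][100:300,230:400],None,fx=3,fy=3))"
```

```text
t 4.60 p [ 666.4 -160.2  259.7] yaw 79.4 tilt [ 0.011 -0.007] gap 33.0 F [ 0.5 -0.6  0. ]
turn -0.000 (tool, rad)  shift now-axes [251.4 423.   54.5]  after-turn axes [251.4 423.   54.5]  rows>= 9.9
```

View pics/s2c.png

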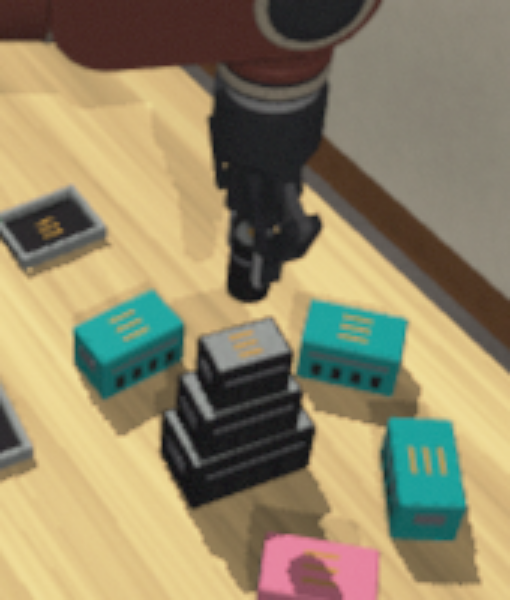

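The round pack (about (312,190) in the full side picture) is held and the rest of the stack is still standing. Carrying it to the round cradle.

Request:
play_rows(moves=[[10,18,0,0],[21,36,3,0],[21,36,3,0],[21,36,3,0],[21,36,3,0]])

```text
t: 5.15
eef_pos: [0.5986, 0.0207, 0.2365]
orientation: [0.303, 3.126, -0.006]
force: [0.1, 0.3, -1.4]
finger_gap: 0.0333
```

Request:
play_rows(moves=[[21,36,5,0],[21,36,5,0],[21,36,5,0],[21,36,5,0],[21,36,5,0]])

```text
t: 5.65
eef_pos: [0.5183, 0.2281, 0.2019]
orientation: [-0.299, -3.116, 0.006]
force: [0.2, 0.3, -1.1]
finger_gap: 0.0331
```

```bash
python3 -c "
from h import *
go(.498,.3014,.1,79)"
```

```text
t 5.65 p [518.3 228.1 201.9] yaw 79.0 tilt [-0.012 -0.003] gap 33.1 F [ 0.2  0.3 -1.1]
turn 0.000 (tool, rad)  shift now-axes [ 32.8  68.6 101.9]  after-turn axes [ 32.8  68.6 101.9]  rows>= 2.5
```

Request:
play_rows(moves=[[14,28,15,0],[14,28,25,0],[4,8,25,0],[0,0,25,0],[0,0,0,0]])

```text
t: 6.15
eef_pos: [0.4845, 0.306, 0.1017]
orientation: [-0.28, -3.106, 0.011]
force: [-0.4, -0.6, -2.0]
finger_gap: 0.0335
```

```bash
python3 -c "
from h import *
go(.498,.3014,.06,79)
s=snap('top','t3');w=cloud(s);Z=w[...,2];m=(Z>.0125)&(Z<.022);m[:,:100]=0;m[:,180:]=0;m[:200]=0;m[260:]=0
print(m.sum(),cv2.minAreaRect((w[m][:,:2]*1000).astype(np.float32)))
s=snap('wrist','w3')"
```

```text
t 6.15 p [484.5 306.  101.7] yaw 79.7 tilt [-0.023 -0.005] gap 33.5 F [-0.4 -0.6 -2. ]
turn 0.012 (tool, rad)  shift now-axes [-15.   -1.7  41.4]  after-turn axes [-15.   -1.5  41.4]  rows>= 0.9
171 ((499.33349609375, 298.29425048828125), (64.96504211425781, 67.96902465820312), 89.76499938964844)
```

View pics/w3.png

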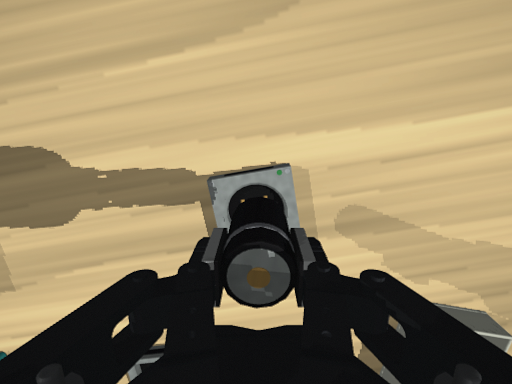

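Request:
play_rows(moves=[[-15,-2,10,0.01],[0,0,15,0],[0,0,0,0],[0,0,0,0]])

```text
t: 6.65
eef_pos: [0.5047, 0.3027, 0.0858]
orientation: [-0.301, -3.118, -0.002]
force: [0.2, 0.4, -1.2]
finger_gap: 0.0332
```

```bash
python3 -c "
from h import *
go(.4985,.3014,.045,79)"
```

```text
t 6.65 p [504.7 302.7  85.8] yaw 79.0 tilt [-0.008  0.002] gap 33.2 F [ 0.2  0.4 -1.2]
turn -0.001 (tool, rad)  shift now-axes [ 5.4 -2.5 40.9]  after-turn axes [ 5.4 -2.5 40.9]  rows>= 0.8
```

Request:
play_rows(moves=[[5,-2,10,0],[0,0,15,0],[0,0,10,0],[0,0,0,0],[0,0,0,0]])

```text
t: 7.15
eef_pos: [0.4981, 0.302, 0.0489]
orientation: [-0.301, -3.119, -0.003]
force: [-0.0, -0.6, -1.7]
finger_gap: 0.0332
```

```bash
python3 -c "
from h import *
go(.4985,.3014,.034,79)"
```

```text
t 7.15 p [498.1 302.   48.9] yaw 79.0 tilt [-0.008  0.003] gap 33.2 F [-0.  -0.6 -1.7]
turn -0.000 (tool, rad)  shift now-axes [-0.7 -0.5 14.9]  after-turn axes [-0.7 -0.5 14.9]  rows>= 0.3
```

Request:
play_rows(moves=[[0,0,8,0],[0,0,5,0],[0,0,0,0]])

```text
t: 7.45
eef_pos: [0.4983, 0.3022, 0.0351]
orientation: [-0.301, -3.12, -0.003]
force: [-0.1, -0.1, -0.7]
finger_gap: 0.0332
```

Request:
play_rows(moves=[[0,0,3,0],[0,0,0,0]])

```text
t: 7.65
eef_pos: [0.4985, 0.3023, 0.032]
orientation: [-0.301, -3.12, -0.004]
force: [0.1, -0.2, -0.5]
finger_gap: 0.0329
```

```bash
python3 -c "
from h import *
go(.4985,.3014,.03,79);s=snap('side','s4');cv2.imwrite('pics/s4c.png',cv2.resize(s['pixels'][110:210,130:230],None,fx=5,fy=5,interpolation=2))"
```

```text
t 7.65 p [498.5 302.3  32. ] yaw 79.0 tilt [-0.007  0.003] gap 32.9 F [ 0.1 -0.2 -0.5]
turn -0.000 (tool, rad)  shift now-axes [-0.2 -0.9  2. ]  after-turn axes [-0.2 -0.9  2. ]  rows>= 0.0
```

View pics/s4c.png

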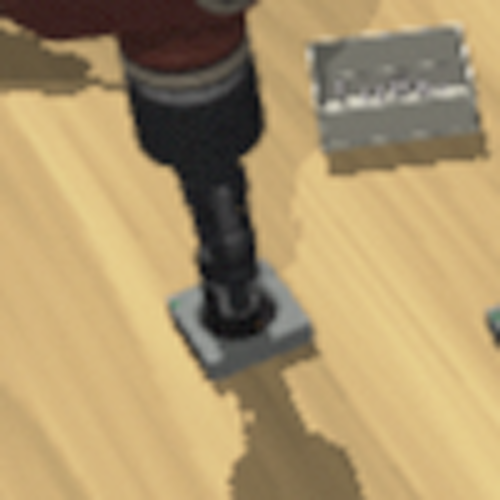

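Request:
play_rows(moves=[[0,0,1,0],[0,0,1,0]])

```text
t: 7.9
eef_pos: [0.4992, 0.3026, 0.0316]
orientation: [-0.301, -3.121, -0.004]
force: [-4.1, -1.2, 6.9]
finger_gap: 0.0332
```

Request:
play_rows(moves=[[0,0,1,0],[0,0,0,0]])

```text
t: 8.1
eef_pos: [0.4995, 0.3027, 0.0319]
orientation: [-0.301, -3.121, -0.004]
force: [0.8, -0.1, -1.5]
finger_gap: 0.0334
```

Contact came at 31.5 mm, the height predicted for the pocket floor. Releasing.

Request:
play_rows(moves=[[0,0,1,0],[0,0,0,0],[0,0,0,0],[0,0,0,0]], grip=1)

```text
t: 8.5
eef_pos: [0.5001, 0.303, 0.0312]
orientation: [-0.301, -3.123, -0.006]
force: [0.5, -0.1, 0.1]
finger_gap: 0.0852
```

Request:
play_rows(moves=[[0,0,-15,0],[0,0,-40,0],[0,0,-50,0],[0,0,-50,0],[0,0,-20,0]])

```text
t: 9.0
eef_pos: [0.498, 0.301, 0.2106]
orientation: [-0.301, -3.114, 0.002]
force: [0.9, 0.8, -0.2]
finger_gap: 0.0853
```

```bash
python3 -c "
from h import *
s=snap('top','t5');w=cloud(s);Z=w[...,2];m=(Z>.0625)&(Z<.07);m[:,:100]=0;m[:,180:]=0;m[:200]=0;m[260:]=0
print(m.sum(),cv2.minAreaRect((w[m][:,:2]*1000).astype(np.float32)),np.nanmedian(Z[m]))
s=snap('wrist','w5');w=cloud(s);Z=w[...,2];m=(Z>.055)&(Z<.08)
n,l,st,c=cv2.connectedComponentsWithStats(m.astype(np.uint8))
for i in range(1,n):
    if st[i,4]<60: continue
    p=w[l==i]; print(np.round(c[i]),st[i],cv2.minAreaRect((p[:,:2]*1000).astype(np.float32)),np.median(p[:,2]))
go(.6675,-.16,.26,79)
"
```

```text
31 ((504.1999206542969, 301.36456298828125), (25.539274215698242, 21.597721099853516), 34.83382034301758) 0.06697596911546433
[260. 176.] [244 159  33  34 840] ((496.6121520996094, 303.32861328125), (33.572418212890625, 32.646949768066406), 35.47503662109375) 0.06659419481693274
t 9.10 p [498.5 301.2 210.1] yaw 79.0 tilt [-0.011  0.001] gap 85.4 F [ 0.6 -0.7 -0.7]
turn -0.000 (tool, rad)  shift now-axes [-253.5 -420.5  -52.2]  after-turn axes [-253.3 -420.5  -52.2]  rows>= 9.9
```

View pics/w5.png

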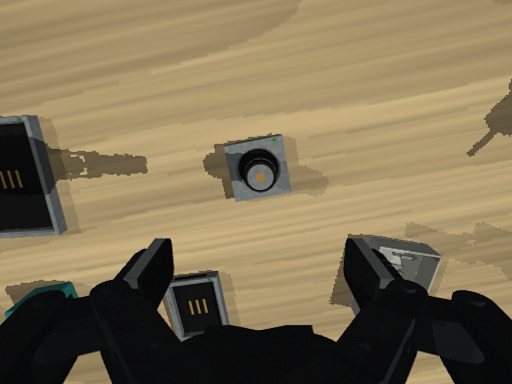

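The round pack stands upright in its pocket: top at pixel (260,176), height 66.6 mm (66 expected). Back to the stack for the small pack.

Request:
play_rows(moves=[[-13,-20,-5,0],[-25,-40,-5,0],[-25,-40,-5,0],[-25,-40,-5,0],[-25,-40,-5,0]])

```text
t: 9.6
eef_pos: [0.5734, 0.1018, 0.2311]
orientation: [-0.282, -3.112, -0.0]
force: [0.7, 0.4, 0.5]
finger_gap: 0.0854
```

Request:
play_rows(moves=[[-25,-40,-3,0],[-25,-40,-3,0],[-25,-40,-3,0],[-25,-40,0,0],[-25,-40,0,0]])

```text
t: 10.1
eef_pos: [0.6595, -0.1266, 0.2332]
orientation: [-0.282, -3.104, -0.002]
force: [0.9, 0.5, -0.2]
finger_gap: 0.0856
```

```bash
python3 -c "
from h import *
go(.6675,-.16,.22,78.5)"
```

```text
t 10.10 p [ 659.5 -126.6  233.2] yaw 79.6 tilt [-0.025  0.004] gap 85.6 F [ 0.9  0.5 -0.2]
turn 0.020 (tool, rad)  shift now-axes [-14.2 -31.4  12.9]  after-turn axes [-14.8 -31.2  12.9]  rows>= 0.7
```

Request:
play_rows(moves=[[-12,-20,0,0.02],[-2,-6,0,0],[0,0,0,0],[0,0,0,0]])

```text
t: 10.5
eef_pos: [0.6667, -0.1602, 0.2271]
orientation: [-0.322, -3.091, -0.005]
force: [-0.3, -0.0, 0.4]
finger_gap: 0.0851
```

```bash
cat >> h.py <<'E'
def meas(f,lo,hi,cam='wrist',mn=150):
    s=snap(cam,f); w=cloud(s);Z=w[...,2];m=(Z>lo)&(Z<hi)
    n,l,st,c=cv2.connectedComponentsWithStats(m.astype(np.uint8))
    for i in range(1,n):
        if st[i,4]<mn: continue
        p=w[l==i]; q=cv2.minAreaRect((p[:,:2]*1000).astype(np.float32)); print(np.round(c[i]),st[i],np.round(q[0],1),np.round(q[1],1),round(q[2],1),'z',np.round(np.median(p[:,2])*1000,1))
E
python3 -c "
from h import *
go(.6675,-.16,.14,78.5)
meas('w6',.16,.18)"
```

```text
t 10.50 p [ 666.7 -160.2  227.1] yaw 78.1 tilt [-0.033  0.006] gap 85.1 F [-0.3 -0.   0.4]
turn -0.007 (tool, rad)  shift now-axes [-3.6  0.4 87.1]  after-turn axes [-3.6  0.4 87.1]  rows>= 1.7
[258. 207.] [ 229  165   60   87 4990] [ 668.5 -161.5] [44.1 68.1] 77.9 z 166.7
```

View pics/w6.png

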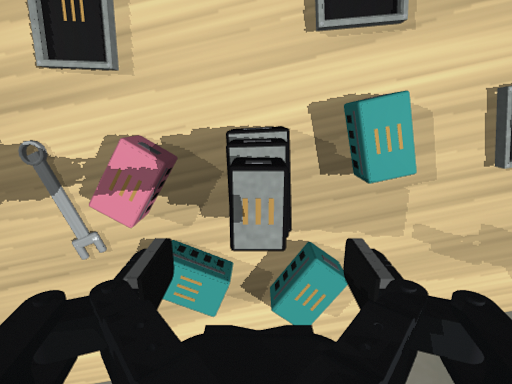

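Small pack top at (258,207), centred between the fingers; the depth agrees at (668.5,-161.5), 44x68, z 166.7.

Request:
play_rows(moves=[[-4,0,20,0],[0,0,30,0],[0,0,25,0],[0,0,8,0],[0,0,0,0]])

```text
t: 11.05
eef_pos: [0.6683, -0.152, 0.1452]
orientation: [-0.306, -3.097, -0.005]
force: [-1.0, -0.0, -0.5]
finger_gap: 0.0853
```

```bash
python3 -c "
from h import *
go(.668,-.1607,.138,78)"
```

```text
t 11.05 p [ 668.3 -152.   145.2] yaw 78.7 tilt [-0.029  0.006] gap 85.3 F [-1.  -0.  -0.5]
turn 0.012 (tool, rad)  shift now-axes [-1.6 -8.6  7.1]  after-turn axes [-1.7 -8.5  7.1]  rows>= 0.2
```

Request:
play_rows(moves=[[-1,-8,3,0.01],[0,0,4,0],[0,0,0,0]])

```text
t: 11.35
eef_pos: [0.669, -0.1599, 0.1415]
orientation: [-0.321, -3.101, -0.003]
force: [-1.0, 0.6, -0.2]
finger_gap: 0.0853
```

```bash
python3 -c "
from h import *
go(.668,-.1607,.138,78)"
```

```text
t 11.35 p [ 669.  -159.9  141.5] yaw 78.2 tilt [-0.024  0.004] gap 85.3 F [-1.   0.6 -0.2]
turn 0.003 (tool, rad)  shift now-axes [ 0.7 -1.   3.5]  after-turn axes [ 0.7 -1.   3.5]  rows>= 0.1
```

Request:
play_rows(moves=[[0,-1,3,0],[0,0,0,0],[0,0,0,0],[0,0,0,0],[0,0,0,0]], grip=-1, force=40)

```text
t: 11.85
eef_pos: [0.6701, -0.1617, 0.1409]
orientation: [-0.322, -3.105, -0.002]
force: [0.6, 0.7, -0.7]
finger_gap: 0.0434
```

Request:
play_rows(moves=[[0,0,0,0],[0,0,0,0],[0,0,0,0]])

```text
t: 12.15
eef_pos: [0.67, -0.1616, 0.1409]
orientation: [-0.322, -3.105, -0.002]
force: [0.2, -0.7, -0.1]
finger_gap: 0.0431
```

Request:
play_rows(moves=[[0,0,-15,0],[0,0,-25,0],[0,0,-20,0],[0,0,0,0]])

```text
t: 12.55
eef_pos: [0.6696, -0.1613, 0.2014]
orientation: [-0.322, -3.099, -0.004]
force: [-0.2, -0.1, -2.8]
finger_gap: 0.0431
```

```bash
python3 -c "
from h import *
go(.678,.18,.19,89)
meas('t7',.11,.125,'top',100);s=snap('side','s7');cv2.imwrite('pics/s7c.png',cv2.resize(s['pixels'][100:300,230:400],None,fx=3,fy=3))"
```

```text
t 12.55 p [ 669.6 -161.3  201.4] yaw 78.1 tilt [-0.026  0.005] gap 43.1 F [-0.2 -0.1 -2.8]
turn -0.189 (tool, rad)  shift now-axes [ 61.6 335.8  12.9]  after-turn axes [ -2.8 341.4  11.3]  rows>= 6.8
```

View pics/s7c.png

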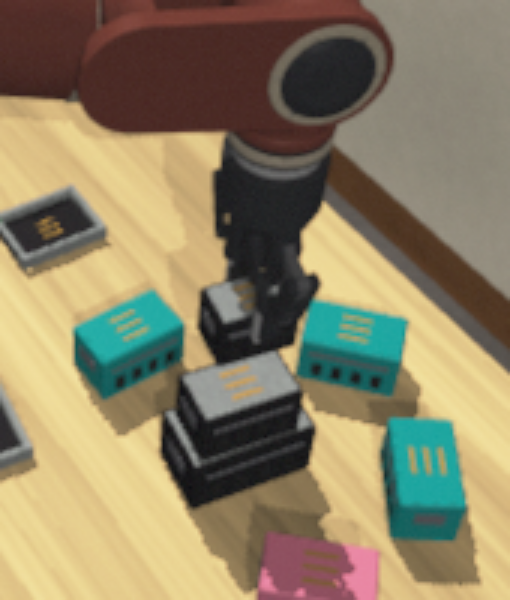

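The small pack is held level and the lower two stand undisturbed. Moving to the small cradle.

Request:
play_rows(moves=[[0,20,0,-0.09],[0,35,2,-0.09],[0,40,2,0],[0,40,2,0],[0,40,2,0]])

```text
t: 13.15
eef_pos: [0.6748, 0.0133, 0.1809]
orientation: [-0.045, -3.098, -0.011]
force: [0.1, 0.2, -2.1]
finger_gap: 0.0433
```

Request:
play_rows(moves=[[0,40,2,0],[0,40,2,0],[0,30,0,0],[0,10,0,0],[0,0,0,0]])

```text
t: 13.65
eef_pos: [0.6716, 0.1429, 0.1663]
orientation: [-0.036, -3.081, -0.01]
force: [0.0, -0.3, -1.7]
finger_gap: 0.0433
```

```bash
python3 -c "
from h import *
go(.680,.1805,.10,89)"
```

```text
t 13.65 p [671.6 142.9 166.3] yaw 88.7 tilt [-0.06   0.007] gap 43.3 F [ 0.  -0.3 -1.7]
turn -0.006 (tool, rad)  shift now-axes [-11.5  37.4  65.9]  after-turn axes [-11.7  37.3  65.9]  rows>= 1.5
```

Request:
play_rows(moves=[[-12,37,0,0],[0,0,0,0],[0,0,0,0]])

```text
t: 13.95
eef_pos: [0.6837, 0.1763, 0.1622]
orientation: [-0.041, -3.076, -0.005]
force: [-0.4, -1.1, -3.3]
finger_gap: 0.0428
```

```bash
python3 -c "
from h import *
go(.680,.1805,.10,89)"
```

```text
t 13.95 p [683.7 176.3 162.2] yaw 88.5 tilt [-0.065  0.004] gap 42.8 F [-0.4 -1.1 -3.3]
turn -0.009 (tool, rad)  shift now-axes [-0.2  3.9 62.3]  after-turn axes [-0.3  3.9 62.3]  rows>= 1.2
```

Request:
play_rows(moves=[[0,0,40,0],[0,0,0,0],[0,0,0,0]])

```text
t: 14.25
eef_pos: [0.6822, 0.1723, 0.123]
orientation: [-0.047, -3.078, -0.004]
force: [0.8, -0.3, -0.9]
finger_gap: 0.043
```

```bash
python3 -c "
from h import *
go(.680,.1805,.10,89)"
```

```text
t 14.25 p [682.2 172.3 123. ] yaw 88.2 tilt [-0.063  0.004] gap 43.0 F [ 0.8 -0.3 -0.9]
turn -0.013 (tool, rad)  shift now-axes [ 1.   8.1 23.1]  after-turn axes [ 0.9  8.2 23.1]  rows>= 0.5
```

Tilt has been building up while carrying (now 0.06 rad). I'll test which motions undo it at this safe height.

Request:
play_rows(moves=[[-30,4,0,0],[0,0,0,0]])

```text
t: 14.45
eef_pos: [0.7117, 0.1732, 0.1212]
orientation: [-0.05, -3.075, -0.003]
force: [0.6, 0.4, -2.3]
finger_gap: 0.0433
```

Request:
play_rows(moves=[[30,4,0,0],[0,0,0,0]])

```text
t: 14.65
eef_pos: [0.6822, 0.1766, 0.1251]
orientation: [-0.054, -3.076, -0.003]
force: [-0.4, 0.8, -3.3]
finger_gap: 0.0432
```

Request:
play_rows(moves=[[0,0,-40,0],[0,0,-40,0],[0,0,0,0]])

```text
t: 14.95
eef_pos: [0.6876, 0.1746, 0.2107]
orientation: [-0.056, -3.078, -0.003]
force: [0.8, -0.5, -0.9]
finger_gap: 0.0436
```

Request:
play_rows(moves=[[0,0,20,0],[0,0,20,0],[0,0,20,0],[0,0,20,0],[0,0,0,0]])

```text
t: 15.45
eef_pos: [0.6865, 0.1727, 0.136]
orientation: [-0.06, -3.091, -0.005]
force: [-1.4, 0.6, -3.2]
finger_gap: 0.0433
```

```bash
python3 -c "
from h import *
go(.680,.1805,.10,89)"
```

```text
t 15.45 p [686.5 172.7 136. ] yaw 87.8 tilt [-0.05   0.004] gap 43.3 F [-1.4  0.6 -3.2]
turn -0.021 (tool, rad)  shift now-axes [ 5.   7.5 36.3]  after-turn axes [ 4.9  7.6 36.3]  rows>= 0.7
```

Descending in several rows restores it (+0.013), while rising fast costs nothing. Repeating.

Request:
play_rows(moves=[[0,8,-45,-0.02],[0,0,-45,0],[0,0,-20,0],[0,0,0,0]])

```text
t: 15.85
eef_pos: [0.6918, 0.179, 0.2495]
orientation: [-0.03, -3.088, -0.004]
force: [0.7, -0.6, -2.2]
finger_gap: 0.0434
```

Request:
play_rows(moves=[[0,0,22,0],[0,0,22,0],[0,0,22,0],[0,0,22,0],[0,0,22,0]])

```text
t: 16.35
eef_pos: [0.6897, 0.1786, 0.1425]
orientation: [-0.032, -3.102, -0.007]
force: [-1.1, 0.4, -2.1]
finger_gap: 0.0434
```

Request:
play_rows(moves=[[0,4,-45,-0.01],[0,0,-45,0],[0,0,-20,0],[0,0,0,0]])

```text
t: 16.75
eef_pos: [0.6863, 0.18, 0.2372]
orientation: [-0.017, -3.073, 0.0]
force: [0.6, -0.2, -1.5]
finger_gap: 0.0432
```

Request:
play_rows(moves=[[0,0,22,0],[0,0,22,0],[0,0,22,0],[0,0,22,0],[0,0,22,0]])

```text
t: 17.25
eef_pos: [0.6785, 0.1791, 0.1212]
orientation: [-0.019, -3.076, 0.0]
force: [-0.2, 0.7, -2.4]
finger_gap: 0.0432
```

```bash
python3 -c "
from h import *
go(.680,.1805,.10,89)"
```

```text
t 17.25 p [678.5 179.1 121.2] yaw 89.3 tilt [-0.066  0.   ] gap 43.2 F [-0.2  0.7 -2.4]
turn 0.005 (tool, rad)  shift now-axes [-2.9  1.4 21. ]  after-turn axes [-2.9  1.4 21. ]  rows>= 0.4
```

Request:
play_rows(moves=[[0,0,0,0],[0,0,-20,0],[0,0,-45,0],[0,0,-45,0]])

```text
t: 17.65
eef_pos: [0.6758, 0.1771, 0.2113]
orientation: [-0.019, -3.039, 0.009]
force: [1.2, -0.7, -1.6]
finger_gap: 0.0429
```

Request:
play_rows(moves=[[0,0,40,0],[0,0,20,0],[0,0,20,0],[0,0,0,0],[0,0,0,0]])

```text
t: 18.15
eef_pos: [0.6756, 0.1773, 0.1448]
orientation: [-0.02, -3.063, 0.004]
force: [0.4, -0.2, -1.7]
finger_gap: 0.0437
```

Request:
play_rows(moves=[[0,0,-20,0],[0,0,-45,0]])

```text
t: 18.35
eef_pos: [0.6765, 0.1767, 0.2029]
orientation: [-0.02, -3.047, 0.008]
force: [0.8, -0.4, -3.3]
finger_gap: 0.0429
```

Request:
play_rows(moves=[[0,0,40,0],[0,0,20,0],[0,0,10,0],[0,0,0,0],[0,0,0,0]])

```text
t: 18.85
eef_pos: [0.6802, 0.1777, 0.1512]
orientation: [-0.021, -3.076, 0.001]
force: [0.9, -0.0, -2.0]
finger_gap: 0.0434
```

Request:
play_rows(moves=[[0,0,-40,0],[0,0,-40,0],[0,0,0,0]])

```text
t: 19.15
eef_pos: [0.6854, 0.1776, 0.2343]
orientation: [-0.021, -3.075, 0.001]
force: [0.7, 0.3, -0.7]
finger_gap: 0.0433
```

Request:
play_rows(moves=[[0,0,25,0],[0,0,25,0],[0,0,25,0],[0,0,0,0],[0,0,0,0]])

```text
t: 19.65
eef_pos: [0.6831, 0.178, 0.1627]
orientation: [-0.021, -3.085, -0.001]
force: [-0.1, -1.1, -2.2]
finger_gap: 0.0428
```

Request:
play_rows(moves=[[0,0,-40,0],[0,0,-40,0],[0,0,0,0]])

```text
t: 19.95
eef_pos: [0.6875, 0.1779, 0.2457]
orientation: [-0.021, -3.084, -0.001]
force: [0.8, 0.8, -0.9]
finger_gap: 0.0434
```

Request:
play_rows(moves=[[0,0,25,0],[0,0,25,0],[0,0,25,0],[0,0,0,0],[0,0,0,0]])

```text
t: 20.45
eef_pos: [0.6868, 0.1785, 0.1763]
orientation: [-0.021, -3.097, -0.004]
force: [-0.3, 0.9, -1.2]
finger_gap: 0.0432
```

Request:
play_rows(moves=[[0,0,-40,0],[0,0,-30,0],[0,0,0,0]])

```text
t: 20.75
eef_pos: [0.6901, 0.1783, 0.2497]
orientation: [-0.021, -3.097, -0.004]
force: [0.9, -0.6, -1.3]
finger_gap: 0.0434
```

Request:
play_rows(moves=[[0,0,25,0],[0,0,25,0],[0,0,25,0],[0,0,0,0],[0,0,0,0]])

```text
t: 21.25
eef_pos: [0.6896, 0.179, 0.1776]
orientation: [-0.021, -3.107, -0.007]
force: [0.8, 0.4, -1.3]
finger_gap: 0.0433
```

Request:
play_rows(moves=[[0,0,-40,0],[0,0,-30,0],[0,0,0,0]])

```text
t: 21.55
eef_pos: [0.6919, 0.1786, 0.2503]
orientation: [-0.021, -3.107, -0.006]
force: [0.1, 0.1, -1.7]
finger_gap: 0.0431
```

Request:
play_rows(moves=[[0,0,25,0],[0,0,25,0],[0,0,25,0],[0,0,25,0],[0,0,0,0]])

```text
t: 22.05
eef_pos: [0.6913, 0.1795, 0.1513]
orientation: [-0.021, -3.118, -0.009]
force: [-1.4, 0.2, -3.4]
finger_gap: 0.0431
```

```bash
python3 -c "
from h import *
go(.680,.1805,.06,89)
snap('wrist','w8');snap('side','s8')"
```

```text
t 22.05 p [691.3 179.5 151.3] yaw 89.2 tilt [-0.024  0.006] gap 43.1 F [-1.4  0.2 -3.4]
turn 0.004 (tool, rad)  shift now-axes [ 9.1  0.3 91.5]  after-turn axes [ 9.1  0.2 91.5]  rows>= 1.8
```

View pics/w8.png

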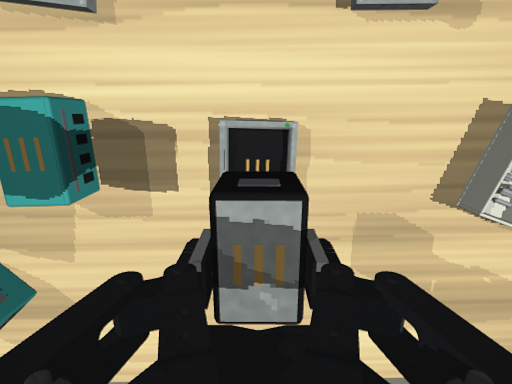

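Request:
play_rows(moves=[[9,0,20,0],[0,0,35,0],[0,0,30,0],[0,0,0,0],[0,0,0,0]])

```text
t: 22.65
eef_pos: [0.6926, 0.182, 0.0846]
orientation: [0.021, 3.135, 0.017]
force: [0.2, 0.8, -1.9]
finger_gap: 0.0436
```

```bash
python3 -c "
from h import *
go(.680,.1805,.034,89)"
```

```text
t 22.65 p [692.6 182.   84.6] yaw 89.2 tilt [0.006 0.011] gap 43.6 F [ 0.2  0.8 -1.9]
turn 0.004 (tool, rad)  shift now-axes [12.9 -2.2 50.5]  after-turn axes [12.9 -2.3 50.5]  rows>= 1.0
```

Request:
play_rows(moves=[[13,-2,5,0],[0,0,0,0],[0,0,0,0]])

```text
t: 22.95
eef_pos: [0.6847, 0.1809, 0.0886]
orientation: [0.021, 3.123, 0.02]
force: [-0.6, 0.2, -1.9]
finger_gap: 0.0431
```

```bash
python3 -c "
from h import *
go(.680,.1805,.034,89)"
```

```text
t 22.95 p [684.7 180.9  88.6] yaw 89.2 tilt [0.019 0.012] gap 43.1 F [-0.6  0.2 -1.9]
turn 0.004 (tool, rad)  shift now-axes [ 5.7 -1.2 54.5]  after-turn axes [ 5.7 -1.2 54.5]  rows>= 1.1
```

Request:
play_rows(moves=[[0,0,-20,0],[0,0,-20,0],[0,0,-20,0],[0,0,0,0]])

```text
t: 23.35
eef_pos: [0.688, 0.1807, 0.1582]
orientation: [0.021, 3.112, 0.022]
force: [1.0, -0.1, -1.5]
finger_gap: 0.043
```

Request:
play_rows(moves=[[0,0,45,0],[0,0,0,0],[0,0,0,0]])

```text
t: 23.65
eef_pos: [0.6932, 0.1818, 0.1179]
orientation: [0.021, 3.102, 0.024]
force: [0.2, 0.5, -0.9]
finger_gap: 0.0435
```

```bash
python3 -c "
from h import *
go(.680,.1805,.034,89)"
```

```text
t 23.65 p [693.2 181.8 117.9] yaw 89.2 tilt [0.039 0.015] gap 43.5 F [ 0.2  0.5 -0.9]
turn 0.004 (tool, rad)  shift now-axes [16.5 -2.8 83.3]  after-turn axes [16.5 -2.9 83.3]  rows>= 1.7
```

```bash
python3 -c "
from h import *
for i in range(4):
    go(.680,.1805,.034,89); st=r.read_state(); print(np.round(st['joint_positions'],4),np.round(st['qd'],3),np.round(st['tau'],1)); eyes.snapshot('wrist')
"
```

```text
t 23.65 p [693.2 181.8 117.9] yaw 89.2 tilt [0.039 0.015] gap 43.5 F [ 0.2  0.5 -0.9]
turn 0.004 (tool, rad)  shift now-axes [16.5 -2.8 83.3]  after-turn axes [16.5 -2.9 83.3]  rows>= 1.7
[ 0.1491  0.3211  1.5029  0.0098  1.2765 -1.4109] [-0.001  0.036  0.054 -0.     0.012 -0.002] [  0.1 -46.8 -32.9   0.    0.    0. ]
t 23.70 p [692.  181.6 116.3] yaw 89.2 tilt [0.036 0.015] gap 43.2 F [-0.3 -0.2 -3.3]
turn 0.004 (tool, rad)  shift now-axes [14.9 -2.6 81.8]  after-turn axes [14.9 -2.6 81.8]  rows>= 1.7
[ 0.1491  0.3218  1.5048  0.0098  1.2772 -1.4109] [ 0.001 -0.001  0.017  0.001  0.008  0.   ] [ -0.  -53.9 -39.6   0.   -0.4   0. ]
t 23.75 p [691.9 181.6 116.3] yaw 89.2 tilt [0.036 0.015] gap 43.2 F [-0.8 -0.9 -2.8]
turn 0.004 (tool, rad)  shift now-axes [14.8 -2.5 81.8]  after-turn axes [14.8 -2.6 81.8]  rows>= 1.7
[ 0.1491  0.3216  1.505   0.0098  1.2772 -1.4109] [-0.001 -0.005 -0.005 -0.    -0.003 -0.001] [ -0.  -51.5 -37.3   0.   -0.2   0. ]
t 23.80 p [692.1 181.7 116.8] yaw 89.2 tilt [0.037 0.015] gap 43.2 F [-0.1 -0.  -2.4]
turn 0.004 (tool, rad)  shift now-axes [15.1 -2.6 82.2]  after-turn axes [15.1 -2.7 82.2]  rows>= 1.7
[ 0.1491  0.3212  1.5048  0.0098  1.2769 -1.4109] [ 0.001 -0.006 -0.006 -0.    -0.007 -0.001] [ -0.  -50.6 -36.5   0.   -0.1   0. ]
```

Request:
play_rows(moves=[[16,-3,0,0]])

```text
t: 23.95
eef_pos: [0.6779, 0.179, 0.1179]
orientation: [0.021, 3.101, 0.025]
force: [-0.4, -0.4, -2.3]
finger_gap: 0.0437
```

```bash
python3 -c "
from h import *
for i in range(4):
    go(.680,.1805,.034,89); st=r.read_state(); print(np.round(st['joint_positions'],4),np.round(st['qd'],3),np.round(st['tau'],1)); eyes.snapshot('wrist')
"
```

```text
t 23.95 p [677.9 179.  117.9] yaw 89.2 tilt [0.041 0.016] gap 43.7 F [-0.4 -0.4 -2.3]
turn 0.004 (tool, rad)  shift now-axes [ 1.4  0.2 83.9]  after-turn axes [ 1.4  0.2 83.9]  rows>= 1.7
[ 0.1484  0.2866  1.5453  0.0099  1.2671 -1.4116] [-0.005 -0.378  0.459 -0.    -0.069 -0.006] [ -0.  -46.3 -37.5   0.   -0.2   0. ]
t 24.00 p [675.  178.8 117.3] yaw 89.3 tilt [0.037 0.015] gap 43.5 F [ 0.2  1.1 -3.1]
turn 0.004 (tool, rad)  shift now-axes [-2.   0.5 83.5]  after-turn axes [-2.   0.5 83.5]  rows>= 1.7
[ 0.1487  0.2832  1.5504  0.0098  1.2696 -1.4115] [ 0.001  0.027 -0.017  0.005 -0.012  0.   ] [ -1.4 -47.9 -40.5   0.   -1.1  -0. ]
t 24.05 p [675.6 178.9 117.2] yaw 89.2 tilt [0.038 0.015] gap 43.2 F [ 0.4  0.7 -2.8]
turn 0.004 (tool, rad)  shift now-axes [-1.2  0.3 83.3]  after-turn axes [-1.2  0.3 83.3]  rows>= 1.7
[ 0.1487  0.2843  1.5493  0.01    1.2686 -1.4115] [-0.001  0.018 -0.024  0.    -0.021  0.001] [ -0.1 -49.8 -36.7   0.   -0.1  -0. ]
t 24.10 p [676.4 179.  117.3] yaw 89.2 tilt [0.039 0.015] gap 43.2 F [-0.3 -0.1 -2.9]
turn 0.004 (tool, rad)  shift now-axes [-0.4  0.2 83.4]  after-turn axes [-0.4  0.3 83.4]  rows>= 1.7
[ 0.1487  0.285   1.5482  0.0099  1.2678 -1.4115] [-0.003  0.013 -0.018  0.    -0.01  -0.   ] [  0.1 -49.4 -36.1   0.   -0.1  -0. ]
```

Single rows with a settle in between hold the tilt, whereas chained rows change it. Long sideways travel lowered it before, so I'll shuttle sideways here at a safe height to bring it back.

Request:
play_rows(moves=[[0,-40,0,0],[0,-40,0,0],[0,40,0,0],[0,40,0,0]])

```text
t: 24.55
eef_pos: [0.6818, 0.1709, 0.12]
orientation: [0.036, 3.095, 0.021]
force: [-0.4, -0.1, -2.6]
finger_gap: 0.0436
```

```bash
cat >> h.py <<'E'
def settle(*a,n=2):
    for i in range(n): eyes.snapshot('wrist')
    go(*a)
E
python3 -c "
from h import *
settle(.680,.1805,.034,89)"
```

```text
t 24.65 p [681.4 175.4 120.2] yaw 89.1 tilt [0.047 0.015] gap 43.3 F [ 0.4 -0.7 -2.7]
turn 0.002 (tool, rad)  shift now-axes [ 5.4  3.8 86.1]  after-turn axes [ 5.4  3.8 86.1]  rows>= 1.7
```

Request:
play_rows(moves=[[0,0,-25,0],[0,0,-25,0],[0,0,-25,0],[0,0,-25,0]])

```text
t: 25.05
eef_pos: [0.6754, 0.1741, 0.2171]
orientation: [0.02, 3.104, 0.019]
force: [0.2, 0.4, -3.4]
finger_gap: 0.0435
```

```bash
python3 -c "
from h import *
settle(.680,.1805,.034,89)"
```

```text
t 25.15 p [678.  174.4 222.1] yaw 89.3 tilt [0.047 0.014] gap 43.1 F [ 0.8  0.4 -1.2]
turn 0.005 (tool, rad)  shift now-axes [  6.9   3.4 188.1]  after-turn axes [  6.9   3.4 188.1]  rows>= 3.8
```

Request:
play_rows(moves=[[5,3,45,0]])

```text
t: 25.25
eef_pos: [0.6808, 0.1784, 0.1858]
orientation: [0.021, 3.078, 0.025]
force: [1.0, 0.7, -2.1]
finger_gap: 0.0435
```

```bash
python3 -c "
from h import *
settle(.680,.1805,.034,89)"
```

```text
t 25.35 p [671.2 177.6 169.4] yaw 89.3 tilt [0.035 0.012] gap 43.1 F [-1.4  0.4 -4.6]
turn 0.005 (tool, rad)  shift now-axes [ -4.1   1.3 135.6]  after-turn axes [ -4.1   1.4 135.6]  rows>= 2.7
```

Request:
play_rows(moves=[[0,0,45,0]])

```text
t: 25.45
eef_pos: [0.6772, 0.1787, 0.1334]
orientation: [0.02, 3.095, 0.021]
force: [2.2, 0.7, -0.8]
finger_gap: 0.0433
```

```bash
python3 -c "
from h import *
settle(.680,.1805,.034,89)"
```

```text
t 25.55 p [667.6 177.1 118.2] yaw 89.3 tilt [0.019 0.009] gap 43.1 F [-1.1 -0.2 -4.3]
turn 0.005 (tool, rad)  shift now-axes [-10.7   2.8  84.4]  after-turn axes [-10.7   2.8  84.4]  rows>= 1.7
```

Request:
play_rows(moves=[[-10,3,45,0]])

```text
t: 25.65
eef_pos: [0.6827, 0.1808, 0.0844]
orientation: [0.02, 3.111, 0.017]
force: [1.0, -0.3, -0.2]
finger_gap: 0.043
```

```bash
python3 -c "
from h import *
settle(.680,.1805,.034,89)"
```

```text
t 25.75 p [673.9 179.4  70.2] yaw 89.3 tilt [0.006 0.007] gap 43.2 F [-2.4 -0.5 -5. ]
turn 0.004 (tool, rad)  shift now-axes [-5.8  1.  36.3]  after-turn axes [-5.8  1.  36.3]  rows>= 0.7
```

Request:
play_rows(moves=[[0,0,-25,0],[0,0,-25,0]])

```text
t: 25.95
eef_pos: [0.67, 0.1781, 0.1167]
orientation: [-0.02, -3.135, -0.008]
force: [1.0, -0.3, -2.6]
finger_gap: 0.0434
```

```bash
python3 -c "
from h import *
settle(.680,.1805,.034,89)"
```

```text
t 26.05 p [673.9 178.8 122.7] yaw 89.3 tilt [0.005 0.007] gap 43.1 F [ 0.4  0.3 -1.9]
turn 0.004 (tool, rad)  shift now-axes [-5.6  1.2 88.7]  after-turn axes [-5.6  1.2 88.7]  rows>= 1.8
```

Request:
play_rows(moves=[[0,0,45,0]])

```text
t: 26.15
eef_pos: [0.6811, 0.1801, 0.0882]
orientation: [0.02, 3.118, 0.015]
force: [1.0, 0.9, -1.4]
finger_gap: 0.0434
```

```bash
python3 -c "
from h import *
settle(.680,.1805,.034,89)"
```

```text
t 26.25 p [671.  178.5  73.4] yaw 89.3 tilt [-0.003  0.006] gap 43.5 F [-1.5 -0.4 -4.7]
turn 0.004 (tool, rad)  shift now-axes [-9.1  1.9 39.4]  after-turn axes [-9.1  1.9 39.4]  rows>= 0.8
```

Request:
play_rows(moves=[[-9,2,20,0]])

```text
t: 26.35
eef_pos: [0.6815, 0.1807, 0.0566]
orientation: [0.02, 3.14, 0.01]
force: [1.9, 0.1, -1.5]
finger_gap: 0.0432
```

```bash
python3 -c "
from h import *
settle(.680,.1805,.032,89,n=3)"
```

```text
t 26.50 p [678.7 180.3  52.1] yaw 89.3 tilt [-0.006  0.005] gap 43.5 F [-0.1  0.5 -3.3]
turn 0.004 (tool, rad)  shift now-axes [-1.4  0.2 20.1]  after-turn axes [-1.4  0.2 20.1]  rows>= 0.4
```

Request:
play_rows(moves=[[-2,0,14,0]])

```text
t: 26.6
eef_pos: [0.6832, 0.1808, 0.042]
orientation: [-0.02, -3.141, -0.009]
force: [0.5, -0.4, -1.6]
finger_gap: 0.0428
```

```bash
python3 -c "
from h import *
eyes.snapshot('top')
s=snap('wrist','w9')
settle(.680,.1805,.032,89,n=1)"
```

```text
t 26.75 p [679.9 180.2  37.4] yaw 89.3 tilt [-0.008  0.005] gap 43.0 F [-0.7 -0.2 -2.8]
turn 0.004 (tool, rad)  shift now-axes [-0.2  0.3  5.4]  after-turn axes [-0.2  0.3  5.4]  rows>= 0.1
```

View pics/w9.png

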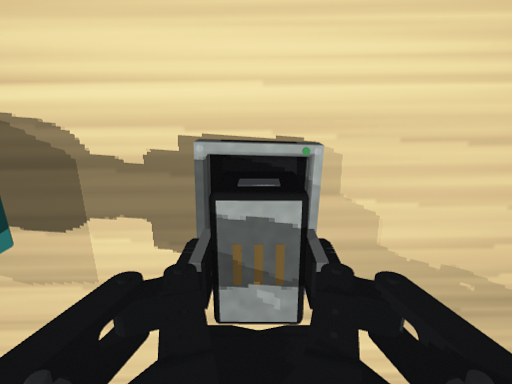

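The pack sits squarely over the pocket: side gaps are even, with walls at about x=208 and 312 and the pack at 217–302. Lowering the last few mm.

Request:
play_rows(moves=[[0,0,5,0]])

```text
t: 26.85
eef_pos: [0.6808, 0.1804, 0.0338]
orientation: [-0.02, -3.136, -0.008]
force: [-0.7, 0.3, -2.3]
finger_gap: 0.0433
```

```bash
python3 -c "
from h import *
settle(.680,.1805,.032,89,n=2)"
```

```text
t 26.95 p [679.5 180.1  32. ] yaw 89.3 tilt [-0.009  0.005] gap 43.6 F [-0.7  0.6 -2.6]
turn 0.004 (tool, rad)  shift now-axes [-0.5  0.4  0. ]  after-turn axes [-0.5  0.4  0. ]  rows>= 0.0
```

Request:
play_rows(moves=[[0,0,2,0]])

```text
t: 27.05
eef_pos: [0.68, 0.1802, 0.0311]
orientation: [-0.02, -3.134, -0.007]
force: [-2.2, 0.8, 8.3]
finger_gap: 0.0434
```

```bash
python3 -c "
from h import *
settle(.680,.1805,.032,89,n=2)"
```

```text
t 27.15 p [679.9 180.2  31.2] yaw 89.3 tilt [-0.008  0.005] gap 43.4 F [-1.  -0.3  2.2]
turn 0.004 (tool, rad)  shift now-axes [-0.1  0.3 -0.8]  after-turn axes [-0.1  0.3 -0.8]  rows>= 0.0
```

Contact with net support. Pressing lightly once more, then releasing.

Request:
play_rows(moves=[[0,0,1,0],[0,0,0,0],[0,0,0,0],[0,0,0,0]], grip=1)

```text
t: 27.55
eef_pos: [0.6815, 0.1805, 0.0319]
orientation: [-0.02, -3.137, -0.008]
force: [0.0, -0.2, -1.0]
finger_gap: 0.0852
```

Request:
play_rows(moves=[[0,0,-20,0],[0,0,-45,0],[0,0,-45,0],[0,0,-45,0]])

```text
t: 27.95
eef_pos: [0.6771, 0.1788, 0.1845]
orientation: [-0.02, -3.12, -0.004]
force: [0.3, -0.3, 0.3]
finger_gap: 0.0856
```

```bash
python3 -c "
from h import *
meas('w10',.05,.062)
meas('t10',.112,.125,'top',100)
settle(.6675,-.16,.2,79,n=1)"
```

```text
[ 58. 161.] [  19  114   78   96 5611] [653.7 -13.5] [92.2 56.6] 1.0 z 54.7
[260. 185.] [ 237  152   46   68 3008] [678.7 179.9] [43.8 68.1] 89.4 z 56.7
[  7. 304.] [  0 284  23  41 455] [811.3 -97.2] [23.4 48.1] 79.4 z 54.5
[308. 175.] [296 158  25  35 630] [ 668.7 -159.8] [56.5 91.9] 80.2 z 117.3
t 28.10 p [680.8 179.4 190.3] yaw 89.3 tilt [-0.009  0.005] gap 85.5 F [0.4 0.  0.1]
turn 0.179 (tool, rad)  shift now-axes [   9.  -339.5  -11.1]  after-turn axes [ -51.6 -335.7  -11.7]  rows>= 6.8
```

View pics/w10.png

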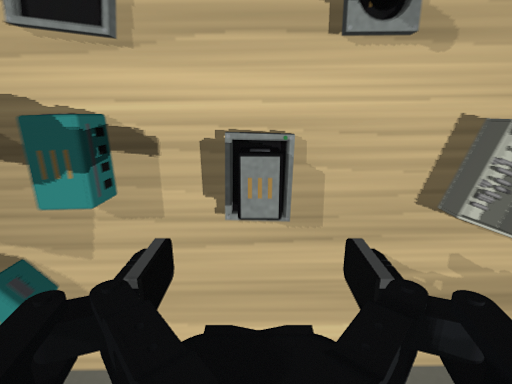

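The small pack is flat in its pocket (top 56.7 mm, centre (678.7,179.9)). Back for the medium pack.

Request:
play_rows(moves=[[-5,-20,0,0.09],[-10,-45,0,0.09],[-9,-45,0,0]])

```text
t: 28.4
eef_pos: [0.69, 0.0709, 0.1905]
orientation: [-0.299, -3.118, -0.008]
force: [0.1, -0.3, -0.1]
finger_gap: 0.0853
```

```bash
python3 -c "
from h import *
settle(.668,-.16,.18,79,n=1)"
```

```text
t 28.45 p [690.1  63.6 190.5] yaw 78.8 tilt [-0.009  0.001] gap 85.5 F [ 1.7 -3.5  0.1]
turn -0.004 (tool, rad)  shift now-axes [ -22.  -223.6   10.4]  after-turn axes [ -21.1 -223.7   10.4]  rows>= 4.5
```

Request:
play_rows(moves=[[-7,-45,0,0],[-7,-45,0,0],[-7,-45,0,0]])

```text
t: 28.75
eef_pos: [0.6827, -0.0703, 0.1884]
orientation: [-0.299, -3.114, -0.004]
force: [0.5, -0.6, 0.5]
finger_gap: 0.0853
```

```bash
python3 -c "
from h import *
settle(.668,-.16,.18,79,n=1)"
```

```text
t 28.80 p [682.2 -77.9 188.2] yaw 78.7 tilt [-0.014 -0.002] gap 85.4 F [-0.  -4.6 -0.7]
turn -0.006 (tool, rad)  shift now-axes [ -2.3 -83.2   8.5]  after-turn axes [ -1.8 -83.3   8.5]  rows>= 1.7
```

Request:
play_rows(moves=[[-1,-42,0,0],[-1,-36,5,0]])

```text
t: 29.0
eef_pos: [0.6683, -0.1546, 0.183]
orientation: [-0.307, -3.112, 0.002]
force: [-0.5, -0.4, -0.4]
finger_gap: 0.0853
```

```bash
python3 -c "
from h import *
meas('w11',.108,.13)
settle(.668,-.16,.10,79,n=1)"
```

```text
[251. 200.] [ 212  144   76  115 8200] [ 668.1 -161.2] [56.1 91.7] 79.8 z 116.7
t 29.10 p [ 667.  -156.5  181.1] yaw 78.5 tilt [-0.017  0.   ] gap 85.5 F [-0.3  0.6 -0.3]
turn -0.009 (tool, rad)  shift now-axes [-3.  -2.9 81.1]  after-turn axes [-3.  -2.9 81.1]  rows>= 1.6
```

View pics/w11.png

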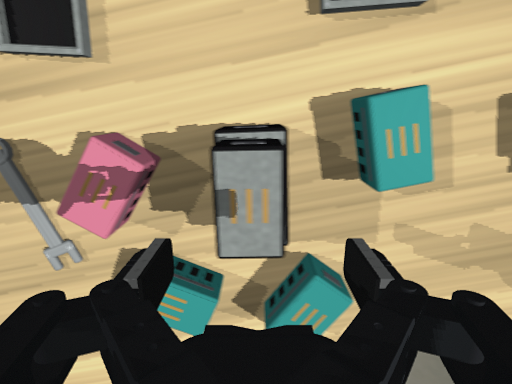

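Medium pack top (251,200), depth (668,-161), 56x92, z 116.7 — matches. Descending.

Request:
play_rows(moves=[[-3,-4,25,-0.015]])

```text
t: 29.2
eef_pos: [0.6708, -0.1617, 0.1601]
orientation: [-0.292, -3.118, 0.004]
force: [0.3, 0.0, 0.1]
finger_gap: 0.0855
```

```bash
python3 -c "
from h import *
settle(.6682,-.1606,.085,79.5,n=2)"
```

```text
t 29.30 p [ 666.2 -160.2  151.6] yaw 79.3 tilt [-0.025  0.003] gap 85.7 F [-0.6  0.9 -0.7]
turn -0.004 (tool, rad)  shift now-axes [-3.7  0.1 66.5]  after-turn axes [-3.7  0.1 66.5]  rows>= 1.3
```

Request:
play_rows(moves=[[0,0,35,0]])

```text
t: 29.4
eef_pos: [0.6691, -0.1604, 0.1225]
orientation: [-0.292, -3.113, 0.002]
force: [1.0, 0.1, 0.7]
finger_gap: 0.0856
```

```bash
python3 -c "
from h import *
settle(.6682,-.1606,.085,79.5,n=2)"
```

```text
t 29.50 p [ 661.8 -157.6  111. ] yaw 79.3 tilt [-0.035  0.007] gap 85.6 F [-1.9  0.4 -1.6]
turn -0.003 (tool, rad)  shift now-axes [-7.7 -1.8 25.7]  after-turn axes [-7.7 -1.8 25.7]  rows>= 0.5
```

Request:
play_rows(moves=[[-4,-1,9,0],[-4,-1,9,0],[-2,0,6,0]])

```text
t: 29.8
eef_pos: [0.6728, -0.1598, 0.0889]
orientation: [-0.286, -3.096, -0.005]
force: [0.1, -0.9, 0.4]
finger_gap: 0.0854
```

```bash
python3 -c "
from h import *
settle(.6682,-.1606,.085,79.5,n=3)"
```

```text
t 29.95 p [ 672.1 -159.8   88.6] yaw 79.4 tilt [-0.033  0.007] gap 85.2 F [0.4 0.7 1.5]
turn -0.001 (tool, rad)  shift now-axes [ 3.6 -1.5  3.8]  after-turn axes [ 3.6 -1.5  3.8]  rows>= 0.1
```

Request:
play_rows(moves=[[3,-1,3,0],[0,0,0,0]])

```text
t: 30.15
eef_pos: [0.6695, -0.1605, 0.0871]
orientation: [-0.287, -3.097, -0.005]
force: [0.5, 0.1, -0.1]
finger_gap: 0.0855
```

Request:
play_rows(moves=[[0,0,0,0],[0,0,0,0],[0,0,0,0],[0,0,0,0]], grip=-1, force=60)

```text
t: 30.55
eef_pos: [0.67, -0.161, 0.0885]
orientation: [-0.288, -3.099, -0.004]
force: [0.4, 0.7, -1.4]
finger_gap: 0.0548
```

```bash
python3 -c "
from h import *
settle(.6682,-.1606,.085,79.5,n=3)"
```

```text
t 30.70 p [ 670.  -161.    88.6] yaw 79.4 tilt [-0.029  0.005] gap 55.0 F [ 0.5 -1.  -0.9]
turn -0.002 (tool, rad)  shift now-axes [1.8 0.1 3.6]  after-turn axes [1.8 0.1 3.6]  rows>= 0.1
```

Request:
play_rows(moves=[[0,0,-15,0],[0,0,-35,0],[0,0,-30,0]])

```text
t: 31.0
eef_pos: [0.6674, -0.1597, 0.1627]
orientation: [-0.286, -3.083, -0.01]
force: [1.2, -0.3, -2.9]
finger_gap: 0.055
```

```bash
python3 -c "
from h import *
s=snap('side','s12');cv2.imwrite('pics/s12c.png',cv2.resize(s['pixels'][100:300,230:400],None,fx=3,fy=3))
settle(.4468,-.326,.15,76,n=1)
st=r.read_state();M=R.from_rotvec(st['orientation']).as_matrix()"
```

```text
t 31.10 p [ 670.7 -160.8  167.9] yaw 79.4 tilt [-0.034  0.007] gap 54.9 F [ 1.  -0.8 -2.2]
turn 0.059 (tool, rad)  shift now-axes [ 189.  -203.6   24.4]  after-turn axes [ 176.6 -214.5   24. ]  rows>= 5.6
```

View pics/s12c.png

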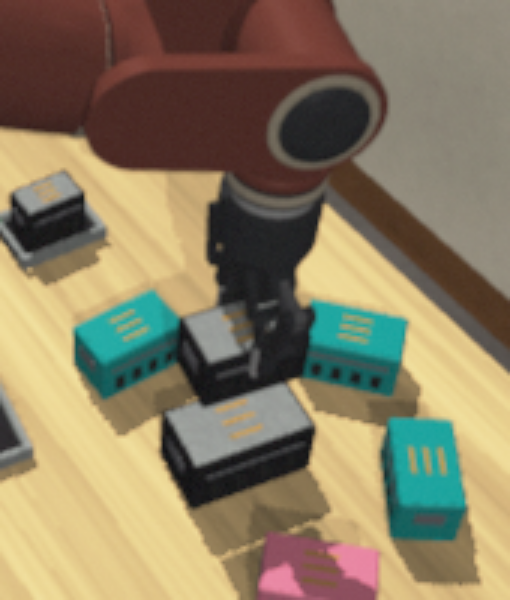

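Medium pack held level; the large pack is undisturbed. Moving to the medium cradle.

Request:
play_rows(moves=[[15,-18,0,0.06],[29,-36,0,0],[29,-36,0,0]])

```text
t: 31.4
eef_pos: [0.5794, -0.2293, 0.1683]
orientation: [-0.371, -3.085, -0.006]
force: [0.2, -0.7, -2.4]
finger_gap: 0.055
```

```bash
python3 -c "
from h import *
settle(.4468,-.326,.15,76,n=1)"
```

```text
t 31.45 p [ 574.  -233.4  167.5] yaw 76.0 tilt [-0.04   0.005] gap 54.6 F [-1.3 -4.2 -4.8]
turn 0.001 (tool, rad)  shift now-axes [ 100.2 -120.5   22.1]  after-turn axes [ 100.2 -120.6   22.1]  rows>= 3.2
```

Request:
play_rows(moves=[[29,-36,0,0],[29,-36,0,0],[25,-30,0,0]])

```text
t: 31.75
eef_pos: [0.4679, -0.3094, 0.1666]
orientation: [-0.372, -3.075, -0.006]
force: [0.6, -0.4, -3.9]
finger_gap: 0.0552
```

```bash
python3 -c "
from h import *
settle(.4468,-.326,.10,76,n=2)"
```

```text
t 31.85 p [ 466.2 -310.8  166.4] yaw 75.9 tilt [-0.045  0.009] gap 54.7 F [ 0.2  0.5 -3.4]
turn -0.001 (tool, rad)  shift now-axes [ 12.1 -19.3  67. ]  after-turn axes [ 12.1 -19.2  67. ]  rows>= 1.4
```

Request:
play_rows(moves=[[12,-19,15,0],[0,0,25,0],[0,0,25,0]])

```text
t: 32.15
eef_pos: [0.4477, -0.3281, 0.1026]
orientation: [-0.384, -3.079, 0.0]
force: [0.4, 1.2, -3.5]
finger_gap: 0.0551
```

```bash
python3 -c "
from h import *
snap('wrist','w13')
settle(.4468,-.326,.07,76,n=2)"
```

```text
t 32.30 p [ 446.4 -326.3  100.9] yaw 75.9 tilt [-0.044  0.009] gap 54.8 F [ 0.6  0.8 -2.4]
turn -0.003 (tool, rad)  shift now-axes [-1.7  0.4 30.8]  after-turn axes [-1.7  0.4 30.8]  rows>= 0.6
```

View pics/w13.png

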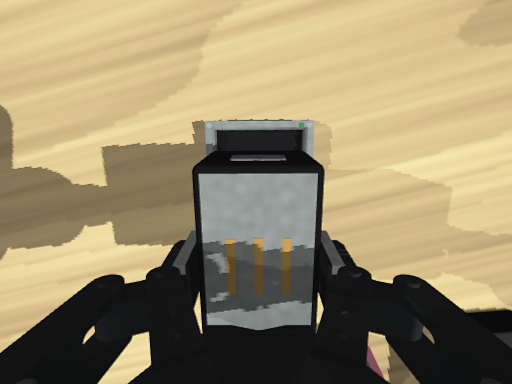

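Request:
play_rows(moves=[[-2,0,12,0],[0,0,15,0],[0,0,15,0]])

```text
t: 32.6
eef_pos: [0.4507, -0.3287, 0.0618]
orientation: [-0.38, -3.082, 0.004]
force: [0.4, -0.3, -3.2]
finger_gap: 0.0549
```

```bash
python3 -c "
from h import *
settle(.4468,-.326,.033,76,n=3)"
```

```text
t 32.75 p [ 449.  -327.4   60.1] yaw 75.9 tilt [-0.04   0.006] gap 54.6 F [ 0.2  0.2 -2.5]
turn -0.001 (tool, rad)  shift now-axes [ 1.4  0.9 27.2]  after-turn axes [ 1.4  0.9 27.2]  rows>= 0.5
```

Request:
play_rows(moves=[[1,1,10,0],[0,0,9,0]])

```text
t: 32.95
eef_pos: [0.449, -0.3273, 0.0424]
orientation: [-0.381, -3.082, 0.003]
force: [-0.2, -0.4, -4.1]
finger_gap: 0.0552
```

```bash
python3 -c "
from h import *
snap('wrist','w14')
settle(.4468,-.326,.033,76,n=2)"
```

```text
t 33.10 p [ 448.7 -327.1   42.1] yaw 75.9 tilt [-0.037  0.004] gap 54.6 F [ 0.6  0.4 -2.4]
turn -0.001 (tool, rad)  shift now-axes [1.7 0.6 9.2]  after-turn axes [1.7 0.6 9.2]  rows>= 0.2
```

View pics/w14.png

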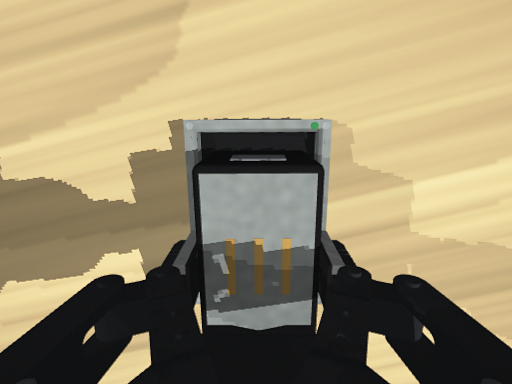

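Centred: cradle 184–330, pack 193–323. Lowering into the pocket.

Request:
play_rows(moves=[[1,0,6,0]])

```text
t: 33.2
eef_pos: [0.4484, -0.3277, 0.0373]
orientation: [-0.381, -3.083, 0.004]
force: [0.1, -0.1, -3.3]
finger_gap: 0.0547
```

```bash
python3 -c "
from h import *
settle(.4468,-.326,.033,76,n=2)"
```

```text
t 33.30 p [ 446.9 -326.4   35.4] yaw 75.9 tilt [-0.039  0.005] gap 54.7 F [-0.1  0.5 -3.3]
turn -0.002 (tool, rad)  shift now-axes [0.1 0.4 2.4]  after-turn axes [0.1 0.4 2.4]  rows>= 0.0
```

Request:
play_rows(moves=[[1,0,3,0]])

```text
t: 33.4
eef_pos: [0.4462, -0.3265, 0.0329]
orientation: [-0.381, -3.08, 0.001]
force: [-0.4, -1.0, -1.2]
finger_gap: 0.0549
```

```bash
python3 -c "
from h import *
settle(.4468,-.326,.033,76,n=2)"
```

```text
t 33.50 p [ 446.2 -326.5   33. ] yaw 75.9 tilt [-0.038  0.004] gap 54.8 F [ 0.1 -0.6 -3.3]
turn -0.002 (tool, rad)  shift now-axes [-0.5  0.6 -0.1]  after-turn axes [-0.5  0.6 -0.1]  rows>= 0.0
```

Request:
play_rows(moves=[[0,0,2,0]])

```text
t: 33.6
eef_pos: [0.4461, -0.3266, 0.0326]
orientation: [-0.38, -3.079, 0.0]
force: [-8.5, 5.0, 15.4]
finger_gap: 0.0545
```

```bash
python3 -c "
from h import *
settle(.4468,-.326,.033,76,n=2)"
```

```text
t 33.70 p [ 446.2 -326.6   32.7] yaw 75.9 tilt [-0.038  0.005] gap 54.7 F [-5.2  4.   8.7]
turn -0.001 (tool, rad)  shift now-axes [-0.4  0.7 -0.3]  after-turn axes [-0.4  0.7 -0.3]  rows>= 0.0
```

Firm floor contact at the expected height. Releasing.

Request:
play_rows(moves=[[0,0,0,0],[0,0,0,0],[0,0,0,0],[0,0,0,0]], grip=1)

```text
t: 34.1
eef_pos: [0.4475, -0.328, 0.0348]
orientation: [-0.381, -3.083, 0.005]
force: [0.5, -0.1, -0.2]
finger_gap: 0.0852
```

Request:
play_rows(moves=[[0,0,-15,0],[0,0,-40,0],[0,0,-45,0],[0,0,-30,0]])

```text
t: 34.5
eef_pos: [0.4492, -0.3254, 0.1646]
orientation: [-0.379, -3.073, -0.007]
force: [0.8, 0.0, -0.6]
finger_gap: 0.0851
```

```bash
python3 -c "
from h import *
meas('w15',.055,.07)
meas('t15',.055,.07,'top')
settle(.670,-.16,.14,79.5,n=1)"
```

```text
[256. 187.] [ 224  138   65  100 6191] [ 444.5 -326.7] [56.1 91.4] 76.3 z 60.7
[438. 372.] [428 354  26  30 489] [ 677.8 -188.9] [39.7 22.3] 4.0 z 62.2
[294. 123.] [278 107  33  30 316] [ 829.  -127.7] [55.1 90.5] 41.1 z 57.1
[343. 138.] [327 123  34  31 297] [ 784.7 -273.6] [91.8 53.6] 53.7 z 57.0
[305. 176.] [291 155  29  42 924] [ 672.4 -159.1] [ 68.7 118.1] 80.9 z 63.3
[189. 174.] [182 162  15  24 261] [679.6 179.8] [68.  41.8] 0.6 z 57.9
[255. 182.] [246 167  19  31 302] [654.3 -12.5] [52.8 88.7] 89.8 z 57.2
[356. 186.] [339 171  33  32 310] [ 644.4 -307.6] [55.3 91.1] 47.3 z 56.9
[359. 261.] [351 253  19  17 208] [ 422.5 -313.5] [46.9 43.2] 73.7 z 61.3
t 34.65 p [ 450.1 -326.2  164.9] yaw 75.9 tilt [-0.042  0.008] gap 85.3 F [ 0.1  0.4 -0.3]
turn -0.062 (tool, rad)  shift now-axes [-173.8  214.8   16.9]  after-turn axes [-186.8  203.6   16.4]  rows>= 5.5
```

View pics/w15.png

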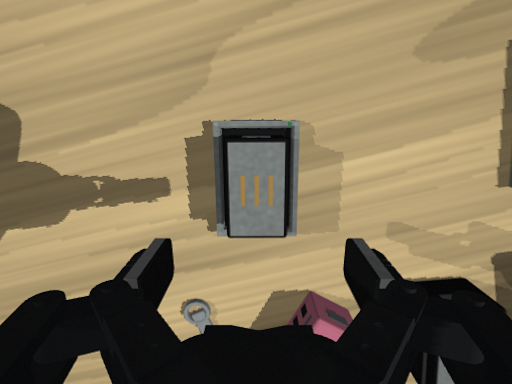

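The medium pack is flat and centred (top 60.7 mm). Now the large pack.

Request:
play_rows(moves=[[-16,17,0,-0.07],[-31,34,0,0],[-31,34,0,0]])

```text
t: 34.95
eef_pos: [0.5405, -0.2583, 0.1599]
orientation: [-0.281, -3.083, -0.006]
force: [0.4, -0.6, 0.2]
finger_gap: 0.0855
```

```bash
python3 -c "
from h import *
settle(.671,-.1595,.13,80,n=1)"
```

```text
t 35.00 p [ 544.8 -253.7  159.5] yaw 79.9 tilt [-0.042  0.011] gap 85.3 F [-0.1  4.1  0.8]
turn -0.002 (tool, rad)  shift now-axes [-108.8  114.8   25.2]  after-turn axes [-109.1  114.6   25.2]  rows>= 3.2
```

Request:
play_rows(moves=[[-33,36,0,0],[-33,36,0,0],[-25,25,0,0]])

```text
t: 35.3
eef_pos: [0.6468, -0.1747, 0.1512]
orientation: [-0.276, -3.078, -0.014]
force: [0.1, -0.4, -0.3]
finger_gap: 0.0854
```

```bash
python3 -c "
from h import *
settle(.671,-.1595,.13,80,n=2)"
```

```text
t 35.40 p [ 647.6 -173.5  150.5] yaw 79.9 tilt [-0.05   0.015] gap 85.4 F [-0.8 -0.6 -0.2]
turn -0.001 (tool, rad)  shift now-axes [-21.6  17.8  19.6]  after-turn axes [-21.6  17.7  19.6]  rows>= 0.7
```

Request:
play_rows(moves=[[-22,18,0,0]])

```text
t: 35.5
eef_pos: [0.6708, -0.1601, 0.148]
orientation: [-0.272, -3.075, -0.015]
force: [-0.2, -1.0, -0.5]
finger_gap: 0.0857
```

```bash
python3 -c "
from h import *
eyes.snapshot('top')
meas('w16',.058,.072)
settle(.671,-.1595,.06,80,n=1)"
```

```text
[253. 194.] [  210   127    86   138 11065] [ 672.1 -160.4] [ 68.2 117.6] 80.8 z 62.8
t 35.65 p [ 671.9 -158.9  147.8] yaw 80.0 tilt [-0.053  0.015] gap 85.3 F [ 0.1 -0.8 -0.7]
turn 0.000 (tool, rad)  shift now-axes [-4.  -1.2 87.7]  after-turn axes [-4.  -1.2 87.7]  rows>= 1.8
```

View pics/w16.png

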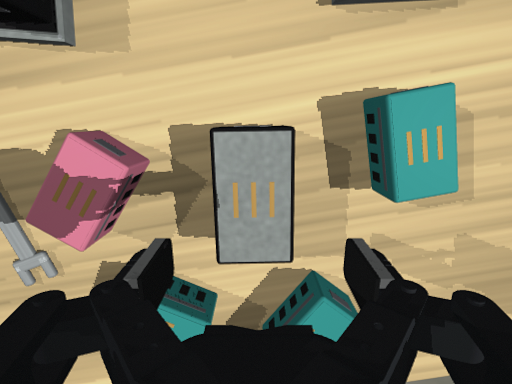

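Large pack top (253,194): depth (672,-160), 68x118, z 62.8, yaw 80.8.

Request:
play_rows(moves=[[-3,-1,15,-0.014],[0,0,20,0],[0,0,20,0]])

```text
t: 35.95
eef_pos: [0.6712, -0.1627, 0.0923]
orientation: [-0.248, -3.081, -0.013]
force: [-0.8, -0.3, 0.0]
finger_gap: 0.0851
```

```bash
python3 -c "
from h import *
settle(.672,-.16,.024,80.8,n=3)"
```

```text
t 36.10 p [ 669.6 -161.9   90.6] yaw 80.8 tilt [-0.054  0.015] gap 85.5 F [ 1.  -0.3  0.1]
turn -0.000 (tool, rad)  shift now-axes [-5.8  1.9 66.4]  after-turn axes [-5.8  1.9 66.4]  rows>= 1.3
```

Request:
play_rows(moves=[[-3,2,15,0],[-1,0,12,0]])

```text
t: 36.3
eef_pos: [0.6742, -0.1617, 0.0656]
orientation: [-0.25, -3.082, -0.013]
force: [-0.2, 0.6, -0.6]
finger_gap: 0.0854
```

```bash
python3 -c "
from h import *
settle(.672,-.16,.024,80.8,n=3)"
```

```text
t 36.45 p [ 673.8 -161.5   65.5] yaw 80.7 tilt [-0.05   0.013] gap 85.2 F [ 0.2  0.7 -0.4]
turn -0.001 (tool, rad)  shift now-axes [-0.1  1.  41.5]  after-turn axes [-0.1  1.  41.5]  rows>= 0.8
```

Request:
play_rows(moves=[[-2,0,15,0],[-1,0,15,0]])

```text
t: 36.65
eef_pos: [0.6782, -0.1625, 0.0378]
orientation: [-0.249, -3.088, -0.011]
force: [0.2, 0.4, -0.3]
finger_gap: 0.0852
```

```bash
python3 -c "
from h import *
settle(.672,-.16,.024,80.8,n=3)"
```

```text
t 36.80 p [ 676.7 -162.    36.2] yaw 80.8 tilt [-0.047  0.012] gap 85.2 F [-0.1  0.8 -0. ]
turn -0.001 (tool, rad)  shift now-axes [ 4.3  1.2 12.4]  after-turn axes [ 4.3  1.2 12.4]  rows>= 0.3
```

Request:
play_rows(moves=[[4,1,11,0]])

```text
t: 36.9
eef_pos: [0.6743, -0.1609, 0.0273]
orientation: [-0.249, -3.088, -0.011]
force: [0.4, -0.2, 0.5]
finger_gap: 0.0853
```

```bash
python3 -c "
from h import *
settle(.672,-.16,.024,80.8,n=3)"
```

```text
t 37.05 p [ 671.1 -159.8   24. ] yaw 80.8 tilt [-0.05   0.013] gap 85.2 F [-0.6 -0.9  0.8]
turn -0.001 (tool, rad)  shift now-axes [-0.9 -0.1 -0.1]  after-turn axes [-0.9 -0.1 -0.1]  rows>= 0.0
```

Request:
play_rows(moves=[[0,0,0,0],[0,0,0,0],[0,0,0,0],[0,0,0,0]], grip=-1, force=80)

```text
t: 37.45
eef_pos: [0.6716, -0.1597, 0.0246]
orientation: [-0.249, -3.082, -0.014]
force: [0.9, -0.7, -0.2]
finger_gap: 0.0669
```

```bash
python3 -c "
from h import *
settle(.672,-.16,.024,80.8,n=3)"
```

```text
t 37.60 p [ 671.6 -159.7   24.6] yaw 80.8 tilt [-0.048  0.013] gap 66.7 F [ 0.8  0.2 -0.8]
turn -0.001 (tool, rad)  shift now-axes [-0.5 -0.2  0.6]  after-turn axes [-0.5 -0.2  0.6]  rows>= 0.0
```

Gripped at 66.7 mm. Lifting.

Request:
play_rows(moves=[[0,0,-10,0],[0,0,-35,0],[0,0,-35,0],[0,0,-30,0]])

```text
t: 38.0
eef_pos: [0.6693, -0.1587, 0.1258]
orientation: [-0.247, -3.059, -0.022]
force: [0.5, 0.6, -5.2]
finger_gap: 0.0666
```

```bash
python3 -c "
from h import *
s=snap('side','s17');cv2.imwrite('pics/s17c.png',cv2.resize(s['pixels'][100:300,230:400],None,fx=3,fy=3))
settle(.4536,-.0025,.11,83,n=1)"
```

```text
t 38.10 p [ 673.3 -160.   131.5] yaw 80.8 tilt [-0.06   0.016] gap 67.2 F [ 1.3 -0.3 -4.4]
turn -0.039 (tool, rad)  shift now-axes [240.3 120.   37.1]  after-turn axes [235.4 129.4  36.8]  rows>= 5.4
```

View pics/s17c.png

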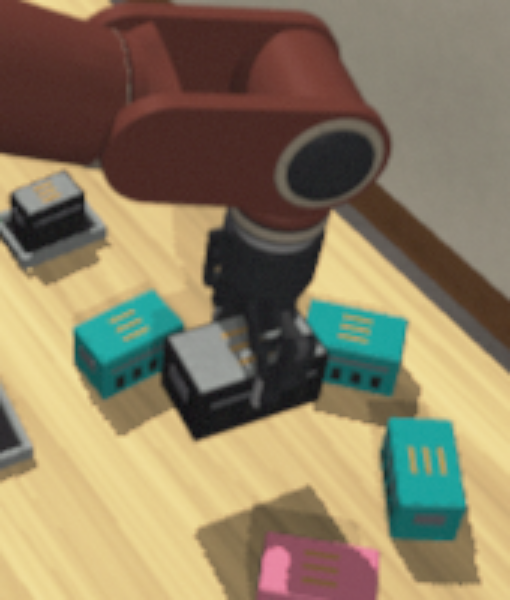

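The large pack is held level and clear. Carrying it to the large cradle.

Request:
play_rows(moves=[[18,10,0,-0.039],[38,21,0,0],[38,21,0,0]])

```text
t: 38.4
eef_pos: [0.5858, -0.0976, 0.1333]
orientation: [-0.191, -3.074, -0.019]
force: [-0.7, 0.6, -6.8]
finger_gap: 0.0668
```

```bash
python3 -c "
from h import *
settle(.4536,-.0025,.11,83,n=1)"
```

```text
t 38.45 p [578.  -92.5 130. ] yaw 83.0 tilt [-0.073  0.022] gap 66.9 F [-4.2  3.6 -9. ]
turn 0.000 (tool, rad)  shift now-axes [132.5  73.9  31. ]  after-turn axes [132.5  73.9  31. ]  rows>= 3.1
```

Request:
play_rows(moves=[[38,21,0,0],[38,21,0,0],[34,18,0,0]])

```text
t: 38.75
eef_pos: [0.4728, -0.0202, 0.13]
orientation: [-0.188, -3.048, -0.029]
force: [1.0, 0.4, -4.8]
finger_gap: 0.0667
```

```bash
python3 -c "
from h import *
settle(.4536,-.0025,.09,83,n=2)"
```

```text
t 38.85 p [469.6 -18.4 128.3] yaw 83.0 tilt [-0.091  0.026] gap 67.2 F [-0.1 -0.1 -6.2]
turn 0.001 (tool, rad)  shift now-axes [14.1 13.3 40. ]  after-turn axes [14.1 13.3 40. ]  rows>= 0.9
```

Tilt is off by 0.043 from the grasp, so I'll correct it with the rise/descend cycles found earlier.

Request:
play_rows(moves=[[14,13,-35,0],[0,0,-40,0],[0,0,0,0]])

```text
t: 39.15
eef_pos: [0.4604, -0.0047, 0.1997]
orientation: [-0.182, -3.034, -0.031]
force: [2.0, -1.0, -4.4]
finger_gap: 0.067
```

Request:
play_rows(moves=[[0,0,25,0],[0,0,25,0],[0,0,25,0],[0,0,0,0],[0,0,0,0]])

```text
t: 39.65
eef_pos: [0.4509, -0.0036, 0.1154]
orientation: [-0.183, -3.028, -0.031]
force: [0.2, 0.2, -4.8]
finger_gap: 0.067
```

```bash
python3 -c "
from h import *
go(.4536,-.0025,.09,83)"
```

```text
t 39.65 p [450.9  -3.6 115.4] yaw 83.0 tilt [-0.106  0.027] gap 67.0 F [ 0.2  0.2 -4.8]
turn 0.001 (tool, rad)  shift now-axes [-5.3  1.  25. ]  after-turn axes [-5.3  1.  25. ]  rows>= 0.5
```

Request:
play_rows(moves=[[0,0,-40,0],[0,0,-40,0],[0,0,0,0]])

```text
t: 39.95
eef_pos: [0.4585, -0.0061, 0.1949]
orientation: [-0.184, -3.023, -0.032]
force: [1.3, -0.2, -4.7]
finger_gap: 0.0672
```

Request:
play_rows(moves=[[0,0,25,0],[0,0,25,0],[0,0,25,0],[0,0,0,0],[0,0,0,0]])

```text
t: 40.45
eef_pos: [0.4523, -0.0048, 0.1192]
orientation: [-0.185, -3.03, -0.03]
force: [-0.7, -0.5, -4.1]
finger_gap: 0.0671
```

```bash
python3 -c "
from h import *
go(.4536,-.0025,.09,83)"
```

```text
t 40.45 p [452.3  -4.8 119.2] yaw 83.0 tilt [-0.104  0.026] gap 67.1 F [-0.7 -0.5 -4.1]
turn -0.001 (tool, rad)  shift now-axes [-4.1  2.1 29. ]  after-turn axes [-4.1  2.1 29. ]  rows>= 0.6
```

Request:
play_rows(moves=[[0,0,-45,0]])

```text
t: 40.55
eef_pos: [0.4509, -0.0049, 0.1567]
orientation: [-0.184, -3.013, -0.033]
force: [0.2, 0.1, -7.5]
finger_gap: 0.0666
```

```bash
python3 -c "
from h import *
settle(.4536,-.0025,.09,83,n=2)"
```

```text
t 40.65 p [461.4  -6.9 170.7] yaw 83.0 tilt [-0.092  0.024] gap 67.4 F [ 2.3 -0.4 -2.7]
turn -0.001 (tool, rad)  shift now-axes [ 0.6  2.4 81.1]  after-turn axes [ 0.6  2.4 81.1]  rows>= 1.6
```

Request:
play_rows(moves=[[0,0,-45,0]])

```text
t: 40.75
eef_pos: [0.4606, -0.0071, 0.2071]
orientation: [-0.185, -3.028, -0.031]
force: [0.1, -0.3, -8.3]
finger_gap: 0.0669
```

```bash
python3 -c "
from h import *
settle(.4536,-.0025,.09,83,n=2)"
```

```text
t 40.85 p [469.4  -8.7 220.6] yaw 83.0 tilt [-0.079  0.022] gap 67.0 F [ 2.3 -1.  -3.2]
turn -0.001 (tool, rad)  shift now-axes [  5.9   2.6 131.6]  after-turn axes [  5.9   2.7 131.6]  rows>= 2.6
```

Request:
play_rows(moves=[[0,0,45,0],[0,0,0,0]])

```text
t: 41.05
eef_pos: [0.4672, -0.008, 0.1768]
orientation: [-0.187, -3.061, -0.025]
force: [-2.5, 1.2, -9.0]
finger_gap: 0.0671
```

```bash
python3 -c "
from h import *
settle(.4536,-.0025,.09,83,n=2)"
```

```text
t 41.15 p [472.3  -8.9 184.2] yaw 83.0 tilt [-0.06   0.018] gap 67.0 F [ 0.6  0.3 -4.3]
turn -0.000 (tool, rad)  shift now-axes [13.6  3.1 95.3]  after-turn axes [13.6  3.1 95.3]  rows>= 1.9
```

Controllable: a single rise gives +0.013, and a descent with a hold row gives +0.019. Now -0.060 against a reference of -0.048.

Request:
play_rows(moves=[[10,2,40,0],[0,0,0,0]])

```text
t: 41.35
eef_pos: [0.4606, -0.0051, 0.146]
orientation: [-0.188, -3.077, -0.022]
force: [-1.8, 0.4, -9.2]
finger_gap: 0.0668
```

```bash
python3 -c "
from h import *
settle(.4536,-.0025,.09,83,n=2)"
```

```text
t 41.45 p [468.3  -6.6 154.9] yaw 83.0 tilt [-0.04   0.015] gap 67.0 F [ 1.  -0.5 -4.3]
turn -0.000 (tool, rad)  shift now-axes [12.4  1.6 65.4]  after-turn axes [12.4  1.7 65.4]  rows>= 1.3
```

Request:
play_rows(moves=[[10,2,35,0]])

```text
t: 41.55
eef_pos: [0.4651, -0.0045, 0.1292]
orientation: [-0.191, -3.114, -0.016]
force: [0.6, 0.3, -5.1]
finger_gap: 0.0667
```

```bash
python3 -c "
from h import *
settle(.4536,-.0025,.05,83,n=2)"
```

```text
t 41.65 p [455.9  -2.6 119.4] yaw 83.0 tilt [-0.044  0.015] gap 67.0 F [-1.8  0.6 -7.5]
turn -0.000 (tool, rad)  shift now-axes [-0.9 -0.9 69.4]  after-turn axes [-0.9 -0.9 69.4]  rows>= 1.4
```

Request:
play_rows(moves=[[-1,-1,15,0],[0,0,15,0],[0,0,15,0]])

```text
t: 41.95
eef_pos: [0.4632, -0.0048, 0.0816]
orientation: [-0.19, -3.107, -0.016]
force: [0.4, -0.6, -6.4]
finger_gap: 0.0674
```

```bash
python3 -c "
from h import *
snap('wrist','w18')
settle(.4536,-.0025,.04,83,n=2)"
```

```text
t 42.10 p [461.2  -4.4  80.2] yaw 83.0 tilt [-0.033  0.013] gap 66.5 F [ 0.2  0.8 -5.6]
turn -0.000 (tool, rad)  shift now-axes [ 6.4  0.6 40.5]  after-turn axes [ 6.4  0.6 40.5]  rows>= 0.8
```

View pics/w18.png

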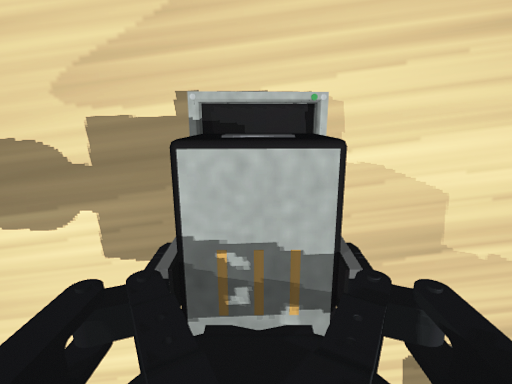

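Request:
play_rows(moves=[[6,1,25,0]])

```text
t: 42.2
eef_pos: [0.4603, -0.0035, 0.0607]
orientation: [-0.191, -3.114, -0.015]
force: [1.2, -0.9, -5.9]
finger_gap: 0.0669
```

```bash
python3 -c "
from h import *
settle(.4536,-.0025,.034,83,n=3)
snap('wrist','w19')"
```

```text
t 42.35 p [454.   -2.3  55.3] yaw 83.0 tilt [-0.035  0.014] gap 66.7 F [-0.2  0.7 -5.4]
turn -0.000 (tool, rad)  shift now-axes [-0.5 -0.5 21.3]  after-turn axes [-0.5 -0.5 21.3]  rows>= 0.4
```

View pics/w19.png

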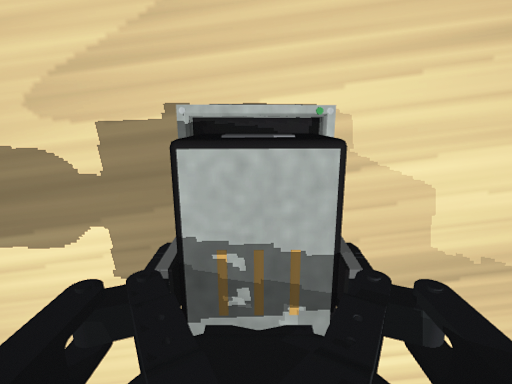

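Aligned: cradle 177–335, pack 170–347 in the nearer plane, both centred at about 257. Lowering in.

Request:
play_rows(moves=[[-1,0,14,0]])

```text
t: 42.5
eef_pos: [0.4591, -0.003, 0.0455]
orientation: [-0.19, -3.111, -0.016]
force: [1.4, -0.4, -5.6]
finger_gap: 0.0669
```

```bash
python3 -c "
from h import *
settle(.4536,-.0025,.032,83,n=3)"
```

```text
t 42.65 p [455.3  -2.4  41.9] yaw 83.0 tilt [-0.034  0.013] gap 67.2 F [-0.6 -0.1 -5.8]
turn -0.000 (tool, rad)  shift now-axes [ 1.3 -0.4  9.9]  after-turn axes [ 1.3 -0.4  9.9]  rows>= 0.2
```

Request:
play_rows(moves=[[0,0,7,0]])

```text
t: 42.75
eef_pos: [0.4564, -0.0025, 0.0359]
orientation: [-0.19, -3.104, -0.017]
force: [0.8, 0.4, -5.6]
finger_gap: 0.0669
```

```bash
python3 -c "
from h import *
settle(.4536,-.0025,.031,83,n=3)"
```

```text
t 42.90 p [454.5  -2.2  34.3] yaw 83.0 tilt [-0.035  0.014] gap 67.1 F [-0.4  0.4 -5.8]
turn -0.000 (tool, rad)  shift now-axes [ 0.8 -0.4  3.3]  after-turn axes [ 0.8 -0.4  3.3]  rows>= 0.1
```

Request:
play_rows(moves=[[0,0,3,0]])

```text
t: 43.0
eef_pos: [0.455, -0.0023, 0.0317]
orientation: [-0.19, -3.101, -0.017]
force: [0.5, 0.0, -6.3]
finger_gap: 0.0667
```

```bash
python3 -c "
from h import *
settle(.4536,-.0025,.031,83,n=2)"
```

```text
t 43.10 p [454.8  -2.2  31.5] yaw 83.0 tilt [-0.035  0.013] gap 66.3 F [ 0.5  0.3 -5.7]
turn -0.000 (tool, rad)  shift now-axes [ 1.1 -0.4  0.5]  after-turn axes [ 1.1 -0.4  0.5]  rows>= 0.0
```

Request:
play_rows(moves=[[0,0,1,0]])

```text
t: 43.2
eef_pos: [0.4551, -0.0023, 0.0312]
orientation: [-0.189, -3.101, -0.017]
force: [-0.9, 1.6, 2.4]
finger_gap: 0.0672
```

```bash
python3 -c "
from h import *
settle(.4536,-.0025,.031,83,n=2)"
```

```text
t 43.30 p [455.   -2.3  31.2] yaw 83.0 tilt [-0.035  0.013] gap 66.8 F [ 0.3  0.6 -0.8]
turn -0.000 (tool, rad)  shift now-axes [ 1.3 -0.4  0.2]  after-turn axes [ 1.3 -0.4  0.2]  rows>= 0.0
```

Touching (load mostly transferred). One more mm, then release.

Request:
play_rows(moves=[[0,0,1,0]])

```text
t: 43.4
eef_pos: [0.4552, -0.0023, 0.031]
orientation: [-0.19, -3.1, -0.017]
force: [-1.8, 1.6, 3.3]
finger_gap: 0.0665
```

Request:
play_rows(moves=[[0,0,0,0],[0,0,0,0],[0,0,0,0],[0,0,0,0]], grip=1)

```text
t: 43.8
eef_pos: [0.4581, -0.0028, 0.0329]
orientation: [-0.19, -3.108, -0.017]
force: [0.1, 1.0, 0.1]
finger_gap: 0.0854
```

```bash
python3 -c "
from h import *
settle(.4536,-.0025,.15,83,n=2)"
```

```text
t 43.90 p [458.   -2.7  32.8] yaw 83.0 tilt [-0.028  0.012] gap 85.3 F [ 0.5 -0.2  0.5]
turn -0.000 (tool, rad)  shift now-axes [   7.8    0.7 -117. ]  after-turn axes [   7.8    0.7 -117. ]  rows>= 2.3
```

Request:
play_rows(moves=[[0,0,-15,0],[0,0,-40,0],[0,0,-45,0],[0,0,-45,0],[0,0,-30,0]])

```text
t: 44.4
eef_pos: [0.4584, -0.0042, 0.2065]
orientation: [-0.189, -3.093, -0.019]
force: [1.2, -0.5, 0.1]
finger_gap: 0.0855
```

```bash
python3 -c "
from h import *
meas('w20',.055,.08)
go(.45,0,.2)"
```

```text
[259. 180.] [ 224  123   70  115 7618] [455.8  -2.9] [ 68.1 117.8] 82.9 z 68.8
[426. 358.] [413 351  29  14 237] [704.3 178.3] [33.1 21.9] 77.9 z 56.7
t 44.45 p [461.   -4.7 211.8] yaw 83.0 tilt [-0.034  0.014] gap 85.7 F [1.6 0.  4.4]
turn -0.000 (tool, rad)  shift now-axes [11.1  3.2 12.2]  after-turn axes [11.1  3.2 12.2]  rows>= 0.3
```

View pics/w20.png

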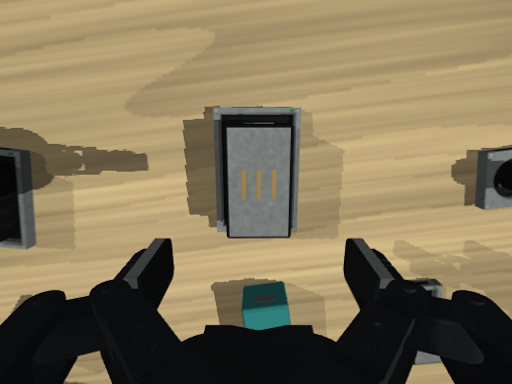

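Request:
play_rows(moves=[[0,0,-40,0],[0,0,-40,0],[0,0,0,0],[0,0,0,0]])

```text
t: 44.85
eef_pos: [0.4639, -0.0058, 0.2954]
orientation: [-0.19, -3.104, -0.017]
force: [0.2, -0.5, -0.4]
finger_gap: 0.0856
```

```bash
python3 -c "
from h import *
a=snap('side','s21'); b=snap('top','t21')
cv2.imwrite('pics/fin.png',np.vstack([a['pixels'][90:384],b['pixels'][80:300]]))
for n,s,o in(('side',a,load('side0')),('top',b,load('top0'))):
    d=np.abs(s['pixels'].astype(int)-o['pixels']).sum(2)>60
    print(n,'tub',d[(slice(115,145),slice(190,228)) if n=='side' else (slice(150,197),slice(80,123))].mean(),'spanner',d[(slice(308,360),slice(342,398)) if n=='side' else (slice(153,212),slice(376,402))].mean())
w=cloud(a);Z=w[...,2]
meas('s22',.055,.072,'side',60)
meas('t22',.055,.072,'top',100)
go(0,0,0)"
```

```text
side tub 0.6929824561403509 spanner 0.0
top tub 0.024740227610094014 spanner 0.0
[420.  59.] [318   0 194 116 844] [1570.9  451.1] [1090.7   18.8] 90.0 z 63.4
[174. 161.] [169 156  11  11  92] [496.2 303.6] [33.  33.1] 88.0 z 66.0
[245. 164.] [233 157  25  16 195] [676.9 180.8] [47.  68.2] 88.0 z 57.4
[272. 208.] [255 196  36  25 268] [650.8 -12.9] [91.9 55.6] 2.1 z 56.5
[348. 209.] [330 200  35  20 288] [ 825.8 -128.7] [56.9 90.9] 41.6 z 56.4
[207. 234.] [ 182  217   51   35 1008] [454.8  -1.5] [ 72.  118.4] 83.1 z 68.7
[372. 253.] [359 239  26  30 357] [ 783.4 -274.2] [90.1 54.1] 56.0 z 56.4
[336. 289.] [317 278  39  23 386] [ 642.1 -308.8] [53.5 89.3] 47.3 z 56.2
[ 38. 332.] [  0 297  61  52 368] [  9.9 -35.4] [137.9  65.9] 16.7 z 64.0
[269. 337.] [ 247  320   46   35 1035] [ 443.5 -325.6] [56.2 92. ] 75.9 z 61.1
[294. 123.] [277 109  33  29 287] [ 829.  -128.1] [54.8 89.6] 41.9 z 57.2
[342. 138.] [327 124  34  29 316] [ 784.8 -273.3] [90.8 55.8] 53.9 z 57.0
[189. 174.] [182 162  15  24 265] [679.6 179.9] [67.8 41.7] 0.5 z 57.8
[255. 182.] [246 167  19  31 317] [654.5 -12.5] [52.8 88.4] 89.8 z 57.2
[355. 185.] [339 169  33  34 337] [ 643.7 -309.1] [55.9 90.9] 44.6 z 57.0
[145. 236.] [139 231  13  12 112] [498.2 303.1] [32.2 32.7] 27.5 z 66.5
[363. 254.] [351 237  25  35 612] [ 445.4 -325. ] [57.6 91.2] 76.0 z 61.3
t 45.05 p [463.1  -5.7 293.6] yaw 83.0 tilt [-0.035  0.014] gap 85.4 F [ 0.4 -0.2  0.1]
turn -0.000 (tool, rad)  shift now-axes [449.5 -53.6 309.5]  after-turn axes [449.5 -53.6 309.5]  rows>= 11.0
```

View pics/fin.png

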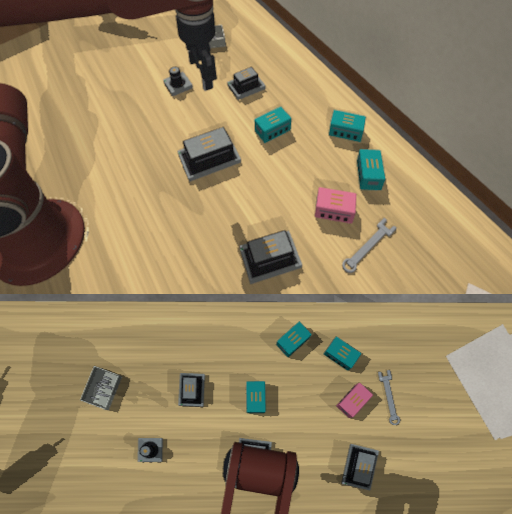

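```bash
python3 -c "
from h import *
print(r.job_done())"
```

```text
the job is handed in; nothing more can be done
None
```

All four packs are on charge, each in the cradle of its own size, and I handed the job in at about 45 s of the 99 s allowed. I took the stack apart from the top down (round, small, medium, large). Each pack was lowered until it touched the pocket floor, then released.

**Last checks:**

| Pack | Top height read, mm | Expected, mm |
|---|---|---|
| Round | 66.0–66.5 | 66 |
| Small | 56.7–57.8 | 56 |
| Medium | 60.7–61.3 | 60 |
| Large | 68.7–68.8 | 68 |

- **Fit:** every pack stands upright within about 2 mm of its pocket centre, and the gripper is open and clear.
- **Things to leave alone:** the spanner looks unchanged in both cameras and the look-alikes are still where they were. The tub looks unchanged from above, but the arm hid it in the side picture.
- **Disagreement:** the cameras read most heights 0.5–2 mm high; nothing else in the last checks disagreed.
- **Wrist tilt:** the wrist tilted by a few degrees while carrying the small and large packs. I corrected it at a safe height before setting those two down. At release each of the three block packs was within about 1.3° of its angle when gripped.

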